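# Start the greenhouse mist pump

### The job

Get the mist pump going: first take the empty clay pot out of the swing of the blue valve lever and stand it upright in the black drip tray with the other pots; then turn the blue lever fully open, in line with the pipe; then flip the amber guard on the start station up until it stays up by itself, and press the green button beneath it fully in and let it go. Leave the guard up, the yellow drain lever and the red emergency stop alone, and do not shift or knock over any of the other pots and things.

Things in the scene. Friction and masses are not known exactly. Their poses are not given: they have to be found in the camera images.
- skid: fixed mist-pump skid; origin on the bench top below the stem of the blue valve; x axis from its front to its back, y to its left. A white pipe, 27 mm thick, centre 36 mm up, lies along y at x = 0 from y = -179 to 142 mm, with ball valves at y = 0 (blue lever) and -115 mm (yellow lever), bodies 57 mm high at x -21 to 21 mm. Base plate 10 mm high, x -25 to 250, y -160 to 130 mm
- pump_top (a point): top of the green pump on the skid (its terminal box), 143 mm above the bench; the pump fills skid x 97 to 213 mm, y -70 to 116 mm. A filter beside it (x 126 to 194, y -158 to -90 mm) is 134 mm high, a gauge (x 40 to 90, y -81 to -33 mm) 122 mm high
- mist_stem (a point): point on the vertical turning axis of the blue (mist line) valve lever, at lever mid-height, 72 mm above the bench; axes as the skid
- mist_valve (a joint): blue lever's angle, rad: 0 = closed, lever pointing to skid -x, across the pipe; it turns clockwise seen from above to a stop at 1.571 = fully open, along the pipe towards skid +y. Flat bar 20 mm wide, 10 mm thick (67 to 77 mm above the bench), reaching 95 mm from the stem; moves at about 0.25 N m (4 N at 70 mm), stays where left; may start ajar by up to 0.2
- mist_valve_tip (a point): end of the blue lever, mid-thickness, 95 mm from the stem
- drain_valve (a joint): angle of the yellow drain lever (same make, its stem at skid y = -115 mm): 0 = closed, to be left so
- drain_valve_tip (a point): end of the yellow drain lever, 95 mm from its stem
- pot_center (a point): centre of the empty clay pot that stands on the bench in front of the pipe, in the swing of the blue lever; terracotta, 90 mm high, rim band 60 mm across and 22 mm deep (the top 22 mm), tapering below to 43 mm at the foot; wall 4.5 mm; about 0.2 kg, half-way up; z is its axis (upright = pointing up)
- tray: black drip tray, fixed: 250 (x) by 180 (y) by 45 mm high, walls and floor 5 mm; origin at the centre of its underside, z up
- pot_a_center (a point): centre of one of the two planted clay pots in the tray: same size as the empty pot, with seedlings to about 150 mm above its foot (leaves are soft, not felt), half-way up; z is its axis (upright = pointing up)
- pot_b_center (a point): centre of the other planted clay pot in the tray, likewise, half-way up; z is its axis (upright = pointing up)
- pot_c_center (a point): centre of a planted clay pot of the same size standing on the bench in front of the yellow drain lever, half-way up; z is its axis (upright = pointing up)
- station: fixed start station: grey console 142 (x) by 204 (y) mm, its metal top sloping 10 degrees (64 mm high in front, 89 mm at the back); origin at the centre of its underside, x from front to back, y to its left. The amber guard is on its right half (y = -45 mm), the red emergency stop on its left half (x = -20, y = 58 mm, top 102 mm above the bench), three small lamps behind that
- guard_hinge (a point): middle of the guard's hinge line, at the guard's far edge; axes as the console's sloping top: x along the slope to the back and up, y along the hinge to the left, z out of the top. 12 mm above the sloping top
- guard (a joint): angle of the amber flip-up guard, rad: 0 = shut, grows as its front edge is lifted up and back about the hinge line; stop at 2.1. Let go beyond about 1.5 it falls on back to the stop and stays up by its own weight; below 1.2 it falls shut. Weight 70 g, hardly any friction
- guard_grip (a point): middle of the guard between its two flat side cheeks, moves with it; 50 mm in front of the hinge line and 20 mm above it when shut. The guard is a hood 54 mm wide (y), 71 mm long forward from the hinge line, from 6 mm below to 35 mm above it; cheeks 4 mm thick. A finger lip 34 mm wide, 4 mm thick juts 13 mm more from mid front at hinge height
- start (a joint): travel of the green start button, m: 0 = out, 0.006 = fully in; it springs back. About 1.5 N to begin, 5 N fully in, pressed along the normal of the sloping top
- start_top (a point): centre of the top of the green start button under the guard (28 mm across; its black collar 44 mm across stands 10 mm lower), 37 mm in front of the hinge line; z is the direction out of the button
- estop (a joint): travel of the red emergency stop, m: 0 = out; not to be pressed
- sprayer_center (a point): trigger spray bottle, 60 mm across, 168 mm high, standing in front of the left half of the start station; the point is on its axis 80 mm above its foot; the nozzle reaches 50 mm to its own -x
- trowel_center (a point): hand trowel lying behind the start station, 268 mm long along its x (blade to +x), 55 mm wide, 26 mm high; point half-way along it
- cell_pack_center (a point): empty black six-cell pack in front of the right half of the start station, long side along its x, 105 x 72 x 45 mm, its centre
- feed_bottle_center (a point): brown bottle of plant feed standing in front of the tray, 64 mm across, 150 mm high, its centre
- label_tin_center (a point): green tin of plant labels in front of the tray, 60 mm across, 75 mm high (labels to 115 mm), centre of the tin
Things that resemble listed ones, but are neither listed nor needed, are in the scene too. What is shaped like the part that bears pot_center but purple is not meant.

How it is judged:
On the way, in this order (a step that is already met when the one before it is completed fails the run):
1. the empty pot stands upright on the floor of the tray, let go (x of pot_center in the frame of tray between -0.104 and 0.104 m and y of pot_center in the frame of tray between -0.069 and 0.069 m and z of pot_center in the frame of tray between 0.044 and 0.056 m and angle between pot_center's own z axis and vertical below 0.1 rad and contact force between the fingers and pot below 0.1 N), for 0.2 s.
2. the blue lever is fully open, in line with the pipe (value of joint mist_valve above 1.45 rad), for 0.2 s.
3. the guard stands up by itself, past upright and not held (value of joint guard above 1.7 rad and contact force between guard and anything else below 0.1 N), for 0.2 s.
4. the green button is pressed fully in (value of joint start above 0.0045 m), for 0.05 s.
At the end, for the whole second after the job is handed in: Pot upright (0.1 rad) and at rest on the tray's floor, its axis 21 mm or more inside the outer edges; blue lever beyond 1.45 rad; guard up beyond 1.7 rad; start button sprung back out; drain lever (below 0.1 rad) and emergency stop as they were (x of pot_center in the frame of tray between -0.104 and 0.104 m and y of pot_center in the frame of tray between -0.069 and 0.069 m and z of pot_center in the frame of tray between 0.044 and 0.056 m and angle between pot_center's own z axis and vertical below 0.1 rad and linear speed of pot below 0.02 m/s and value of joint mist_valve above 1.45 rad and value of joint guard above 1.7 rad and value of joint start below 0.001 m and value of joint drain_valve below 0.1 rad and value of joint estop below 0.002 m); the robot touches nothing.
It fails at once if the start button is pressed while the mist valve is not open (value of joint start above 0.003 m and value of joint mist_valve below 1.3 rad).
It fails at once if the yellow drain lever is turned (over 0.15 rad) (value of joint drain_valve above 0.15 rad).
It fails at once if the emergency stop is pressed (value of joint estop above 0.003 m).
It fails at once if the empty pot is knocked over (over 0.8 rad) (angle between pot_center's own z axis and vertical above 0.8 rad).
It fails at once if another pot or thing is shifted by over 25 mm or knocked over (distance of any of pot_a_center, pot_b_center, pot_c_center, sprayer_center, trowel_center, cell_pack_center, label_tin_center, feed_bottle_center from where it was at the start of the episode above 0.025 m).
It also fails if it takes over 72 s, if anything falls off the work surface, if the arm or the gripper's body presses on something with over 40 N, if the wrist force passes 120 N, or if a joint passes its speed limit or range.

### The arm

A 6-joint arm with a two-finger parallel gripper is mounted at the origin on the work surface. World frame = base frame: x ahead of the robot, y to its left, z up, the work surface at z = 0. Lengths are in m, angles in rad, forces in N, time in s.
With the tool pointing down it reaches from about 0.425 to 0.95 m from the base axis. Payload 3.5 kg.
Tool frame: the origin (TCP) lies between the finger pads; the fingertips stand 14 mm ahead of it and the grasp point (between the pads) lies 5 mm behind it; z points along the fingers, y is the direction in which the jaws open and shut (so a half turn about z gives the same grasp; the last joint's range is limited). The gripper opens to 85 mm and grips with 20 to 120 N. Pads are 22 mm wide; open, the fingers measure 114 mm over their backs; the gripper's body (76 mm by 85 mm) begins 54 mm behind the grasp point. The pads swing forward as they close: fully open they stand 13 mm farther back than shut.
Start: joints at [-1.324, 0.286, 1.577, -0, 1.279, -0.15], TCP at [0.261, -0.623, 0.245] pointing down, gripper open.
Joint ranges: [-2.77, 2.77], [-0.9, 2.22], [0.21, 2.48], [-1.53, 4.67], [0.24, 2.81], [-2.84, 2.84]. Speed limits (rad/s): [2.79, 2.79, 3.14, 3.14, 3.14, 3.14].

### API

Orientations are given as a unit quaternion [x, y, z, w].
In Python, from plant import ctrl gives the robot as it stands. The module is installed in compiled form; this text tells all that it offers.
- The arm moves only by the tool servo_tool, never from a script. Its argument "increments" is text: rows parted by semicolons, each of 7 numbers parted by spaces: the turn, a rotation vector about the tool's x, y, z in rad, then the shift along the tool's x, y, z in cm, then the finger opening in cm, from 0 to 8.54. In form: ax ay az dx dy dz claw; .... A call has 1 to 10 rows; each row is the pose to reach, as a shift and turn from the pose commanded when the call began, along the tool's axes at that moment; what a row does not reach only later rows make up. A row lasts 1/12 s, in which the tool goes at most 41.7 mm and 7.16 degrees, less where a joint would pass 70% of its speed; a pose out of reach is approached as far as the arm can. A call with a gripper value outside its range is refused whole. The fingers move at their own pace and stop on an object; "grip_force" is the grip in N (left out, the last holds). Time passes only in rows, so rows that repeat a pose let the fingers close. It gives the time, the measured TCP pose, the force and the opening at its end, in the units of the state.
- ctrl.get_state(): the state, without advancing time (a new reading comes with each control period).
- ctrl.read_camera(name): name is "scene" or "side" or "wrist"; returns (picture, depth): 400x640x3 uint8, red, green, blue; 400x640 float32, m along the optical axis (not along the pixel's ray), 0 where there is no reading.
- ctrl.camera_info(name): a dict with "camera_matrix" (3x3 intrinsics, pixels), "D" ([k1, k2, p1, p2, k3] as OpenCV has them; the pictures are not rectified), "world_to_cam" (4x4, takes a point from world to camera coordinates). Camera axes: x right, y down, z forward; pixel columns grow to the right and rows downward; lengths in m; the calibration is good to about 2 mm. A picture is of the moment at which its call begins: read the wrist's pose just before it. camera_info takes no time and is no camera call; for the wrist camera it gives the pose at the moment of the call.
- ctrl.sign_off(): hands the job in, once; it reports no verdict.
The state is a dict: "time": time; "qpos": joint angles; "dq": joint speeds; "joint_efforts": joint torques, N m; "eef_pos": TCP position; "tcp_rot": TCP orientation; "contact_force": force on the tool from outside, world axes, zero at the start; "wrist_torque": the same for the moment, N m; "opening": opening from 0.0 (shut) to 1.0 (fully open).
Only numpy, scipy, OpenCV 4.12 (cv2) and the standard library are available. Lean on these libraries where they do the work, as an engineer would, in place of code of your own. Each camera call takes 0.05 s, during which the arm holds its last target.

## Working session

There is one attempt and no reset: what is moved stays moved. The work goes in short steps, Python scripts to look and compute and a tool call to move; the robot and the scene stay as the last step left them, time stands still between calls to the robot, and variables do not carry over. Pictures are saved under pics/ and viewed, and the job is handed in when it is done.

Besides the shell and the picture viewer there is one more tool, called as name(argument=value, ...) on one line, values as JSON. servo_tool: Moves the arm, as the interface text tells. Its arguments: {"type":"object","properties":{"increments":{"type":"string"},"grip_force":{"type":"number"}},"required":["increments"]}

```bash
mkdir -p pics; ls; cat > h.py <<'E'
from plant import ctrl
import numpy as np, cv2
from scipy.spatial.transform import Rotation as R
def save(n,f):
    im,d=ctrl.read_camera(n); cv2.imwrite(f'pics/{f}.png',im[:,:,::-1]); np.save(f'pics/{f}_d.npy',d)
    ci=ctrl.camera_info(n); np.savez(f'pics/{f}_c.npz',K=ci["camera_matrix"],D=ci["D"],T=ci["world_to_cam"])
    return im,d
def load(f):
    c=np.load(f'pics/{f}_c.npz'); return cv2.imread(f'pics/{f}.png'),np.load(f'pics/{f}_d.npy'),c['K'],c['D'],c['T']
def cloud(f):
    im,d,K,D,T=load(f); h,w=d.shape
    u,v=np.meshgrid(np.arange(w),np.arange(h))
    p=cv2.undistortPoints(np.stack([u,v],-1).reshape(-1,1,2).astype(np.float64),K,D).reshape(h,w,2)
    X=np.dstack([p*d[...,None],d]); Ti=np.linalg.inv(T)
    return X@Ti[:3,:3].T+Ti[:3,3],d>0,im
def px(f,pts):
    im,d,K,D,T=load(f)
    r,_=cv2.Rodrigues(T[:3,:3]); return cv2.projectPoints(np.array(pts,float).reshape(-1,1,3),r,T[:3,3],K,D)[0].reshape(-1,2)
def ray(f,uv,z):
    im,d,K,D,T=load(f); p=cv2.undistortPoints(np.array(uv,float).reshape(-1,1,2),K,np.array(D)).reshape(-1,2)
    Ti=np.linalg.inv(T); r=np.c_[p,np.ones(len(p))]@Ti[:3,:3].T; o=Ti[:3,3]
    return o+r*((z-o[2])/r[:,2])[:,None]
E
python3 - <<'E'
from h import *
for n in ("scene","side","wrist"): save(n,n+"0"); print(n,ctrl.camera_info(n)["world_to_cam"])
s=ctrl.get_state(); print(s)
E
```

```text
pics
scene [[ 0.62595349  0.77984227 -0.00531658 -0.31284327]
 [ 0.61891141 -0.50090434 -0.60501529 -0.26073288]
 [-0.47447959  0.37542094 -0.7961961   1.9078512 ]
 [ 0.          0.          0.          1.        ]]
side [[-0.96819108 -0.25020898 -0.00122727  0.49031817]
 [-0.18405685  0.71551898 -0.67391072  0.17951777]
 [ 0.16949665 -0.65224846 -0.73881177  1.17626766]
 [ 0.          0.          0.          1.        ]]
wrist [[ 0.3861343  -0.92244047 -0.00197001 -0.67445677]
 [-0.884766   -0.37096617  0.28208726 -0.03626259]
 [-0.26093951 -0.10718057 -0.95938673  0.37911871]
 [ 0.          0.          0.          1.        ]]
{'time': 0.15, 'qpos': array([-1.32398746e+00,  2.86997434e-01,  1.57782945e+00, -2.60772979e-06,
        1.27862365e+00, -1.49972398e-01]), 'dq': array([-4.70511892e-05, -1.51029676e-03, -4.25282683e-03, -7.86984715e-04,
       -1.57653393e-03,  1.03042456e-03]), 'joint_efforts': array([ 2.45748834e-04, -4.06600964e+01, -2.93140465e+01, -1.63919412e-04,
        3.93995550e-03, -2.27957386e-06]), 'eef_pos': array([ 0.26077875, -0.62206407,  0.24424751]), 'tcp_rot': array([ 9.80384543e-01,  1.97092070e-01, -4.62069108e-05, -9.27792032e-04]), 'contact_force': array([ 0.22532949,  0.8153559 , -0.68027298]), 'wrist_torque': array([-0.02538871,  0.01429331,  0.04199418]), 'opening': 1.0034908516566743}
```

View pics/scene0.png

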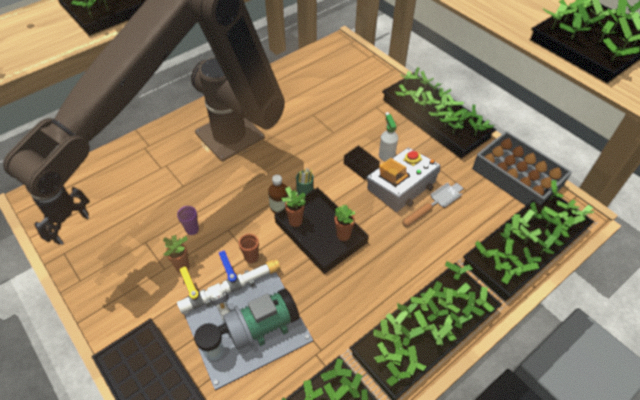

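View pics/side0.png

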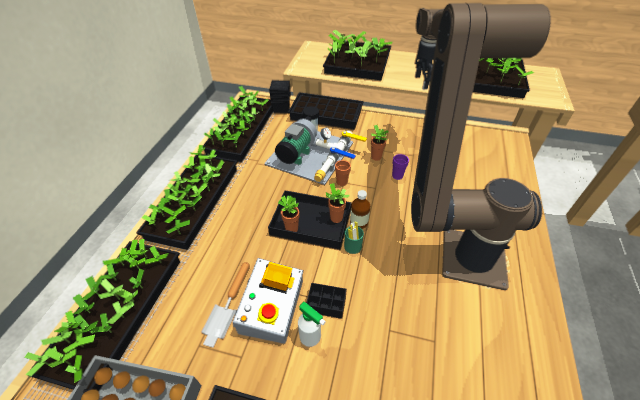

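View pics/wrist0.png

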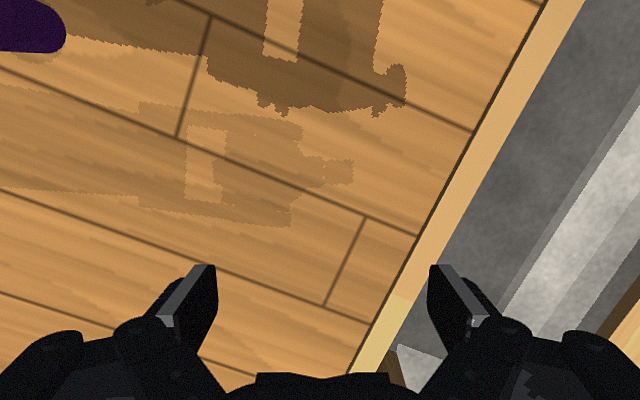

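The scene view shows the empty pot at about (249,246), the blue lever at (228,265), the tray at (320,230) and the station at (403,172). The purple decoy is at (188,218). Next I'll measure from the depth images.

```bash
python3 - <<'E'
from h import *
# top-down ortho map, 2mm/px: x 0.2..1.1 (up), y -0.6..0.6
for f in ("scene0","side0"):
    P,ok,im=cloud(f); ok=ok&(P[...,2]<0.3)&(P[...,2]>-0.02)
    s=500
    top=np.zeros((600,800,3),np.uint8)
    x=P[...,0][ok];y=P[...,1][ok];z=P[...,2][ok];c=im[ok]
    o=np.argsort(z)
    r=((1.1-x)*600).astype(int);q=((0.66-y)*600).astype(int)
    m=(r>=0)&(r<599)&(q>=0)&(q<799)
    for i in o:
        if m[i]: top[r[i]:r[i]+2,q[i]:q[i]+2]=c[i]
    cv2.imwrite(f'pics/top_{f}.png',top)
def stat(f,lo,hi,zr,box=None):
    P,ok,im=cloud(f); hsv=cv2.cvtColor(im,cv2.COLOR_BGR2HSV)
    m=(cv2.inRange(hsv,lo,hi)>0)&ok&(P[...,2]>zr[0])&(P[...,2]<zr[1])
    n,l,st,ce=cv2.connectedComponentsWithStats(m.astype(np.uint8))
    for i in range(1,n):
        if st[i,4]>15:
            p=P[l==i]; print(f,ce[i].round(),st[i,4],'med',np.median(p,0).round(3),'lo',np.percentile(p,3,0).round(3),'hi',np.percentile(p,97,0).round(3))
for f in ("scene0","side0"):
    print('blue');stat(f,(105,120,80),(125,255,255),(0.03,.15))
    print('yellow');stat(f,(22,150,120),(32,255,255),(0.03,.15))
    print('terr');stat(f,(5,120,60),(12,255,255),(0.02,.1))
    print('purple');stat(f,(126,80,30),(160,255,255),(0.0,.15))
    print('red');stat(f,(0,180,120),(4,255,255),(0.03,.15))
E
```

```text
blue
scene0 [227. 266.] 170 med [ 0.517 -0.329  0.076] lo [ 0.467 -0.347  0.071] hi [ 0.562 -0.315  0.082]
yellow
scene0 [413. 160.] 53 med [0.574 0.362 0.093] lo [0.546 0.353 0.085] hi [0.58  0.391 0.099]
scene0 [188. 281.] 223 med [ 0.484 -0.442  0.076] lo [ 0.435 -0.459  0.07 ] hi [ 0.539 -0.427  0.082]
terr
scene0 [505. 145.] 20 med [0.705 0.69  0.06 ] lo [0.69  0.685 0.054] hi [0.716 0.698 0.073]
scene0 [520. 150.] 19 med [0.754 0.706 0.068] lo [0.745 0.698 0.06 ] hi [0.763 0.711 0.078]
scene0 [511. 159.] 21 med [0.759 0.651 0.065] lo [0.745 0.644 0.05 ] hi [0.771 0.662 0.076]
scene0 [524. 166.] 18 med [0.81  0.656 0.067] lo [0.801 0.649 0.06 ] hi [0.816 0.662 0.079]
scene0 [504. 166.] 20 med [0.762 0.604 0.064] lo [0.75  0.595 0.044] hi [0.774 0.643 0.071]
scene0 [294. 215.] 213 med [ 0.488 -0.065  0.072] lo [ 0.462 -0.08   0.024] hi [ 0.499 -0.038  0.096]
scene0 [343. 229.] 211 med [0.624 0.016 0.07 ] lo [0.594 0.005 0.023] hi [0.636 0.044 0.098]
scene0 [249. 246.] 401 med [ 0.486 -0.238  0.067] lo [ 0.464 -0.265  0.025] hi [ 0.519 -0.213  0.093]
scene0 [180. 260.] 144 med [ 0
[... 1061 characters left out ...]
127]
side0 [267. 315.] 171 med [0.554 0.395 0.09 ] lo [0.533 0.358 0.075] hi [0.58  0.406 0.097]
terr
side0 [377. 148.] 176 med [ 0.382 -0.397  0.067] lo [ 0.358 -0.418  0.022] hi [ 0.41  -0.388  0.09 ]
side0 [342. 171.] 277 med [ 0.49  -0.221  0.068] lo [ 0.465 -0.264  0.024] hi [ 0.515 -0.207  0.089]
side0 [336. 210.] 234 med [ 0.465 -0.028  0.073] lo [ 0.441 -0.061  0.022] hi [ 0.496 -0.019  0.095]
side0 [291. 221.] 234 med [0.598 0.056 0.075] lo [0.58  0.019 0.023] hi [0.631 0.065 0.096]
purple
side0 [399. 166.] 316 med [ 0.285 -0.309  0.065] lo [ 0.26  -0.352  0.007] hi [ 0.309 -0.296  0.09 ]
red
side0 [268. 311.] 136 med [0.554 0.384 0.101] lo [0.54  0.368 0.097] hi [0.568 0.397 0.105]
```

View pics/top_side0.png

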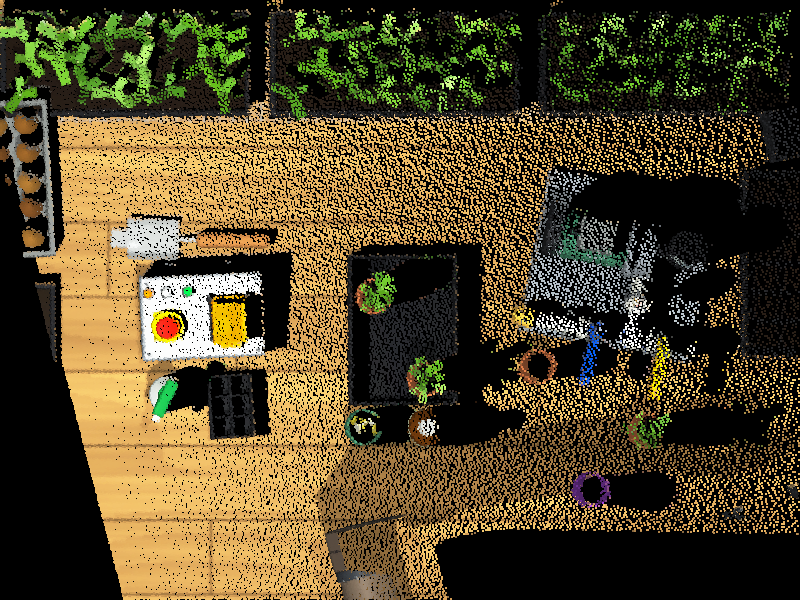

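View pics/top_scene0.png

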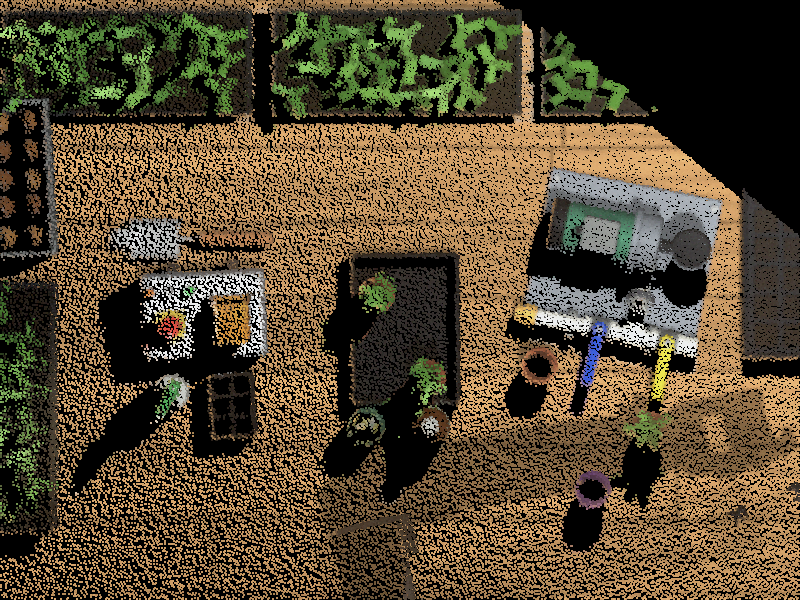

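The top-down maps from both views agree roughly. The pot is near (0.49,-0.237), the tray centre is near (0.553,-0.013), and the guard is near (0.558,0.278). I'll refine these.

```bash
python3 - <<'E'
from h import *
def circ(p):
    A=np.c_[2*p,np.ones(len(p))]; s=np.linalg.lstsq(A,(p**2).sum(1),rcond=None)[0]; return s[:2],np.sqrt(s[2]+s[:2]@s[:2])
for f in ("scene0","side0"):
    P,ok,im=cloud(f); hsv=cv2.cvtColor(im,cv2.COLOR_BGR2HSV)
    X,Y,Z=P[...,0],P[...,1],P[...,2]
    def near(x,y,r): return ok&(np.hypot(X-x,Y-y)<r)
    print(f,'bench z',np.median(Z[near(.45,.2,.04)]), np.median(Z[near(.75,-.0,.04)]))
    m=near(.49,-.237,.05)&(Z>.083)&(Z<.1); print('pot rim',circ(P[m][:,:2]),Z[m].mean(),m.sum())
    for lo,hi,nm in(((105,120,80),(125,255,255),'blue'),((22,150,120),(32,255,255),'yel')):
        m=(cv2.inRange(hsv,lo,hi)>0)&ok&(Z>.06)&(Z<.1)&(X<.58)&(Y<-.28)
        p=P[m][:,:2]; c,d=cv2.minAreaRect(p.astype(np.float32))[:2]; l=cv2.fitLine(p.astype(np.float32),cv2.DIST_HUBER,0,.01,.01).ravel()
        t=(p-l[2:])@l[:2]; print(nm,'yaw',np.degrees(np.arctan2(l[1],l[0])),'ends',(l[2:]+l[:2]*np.percentile(t,1)).round(4),(l[2:]+l[:2]*np.percentile(t,99)).round(4),c,d)
    # tray rim
    m=ok&(Z>.035)&(Z<.055)&(X>.38)&(X<.72)&(Y>-.13)&(Y<.11)&(hsv[...,2]<90)&(hsv[...,1]<120)
    print('tray',cv2.minAreaRect(P[m][:,:2].astype(np.float32)),m.sum(),np.percentile(P[m],[1,99],axis=0).round(3).tolist())
    # station top white/grey
    m=ok&(Z>.055)&(Z<.1)&(X>.48)&(X<.67)&(Y>.2)&(Y<.47)
    print('station',cv2.minAreaRect(P[m][:,:2].astype(np.float32)),m.sum())
    q=P[m&(hsv[...,1]<60)]; a=np.linalg.lstsq(np.c_[q[:,:2],np.ones(len(q))],q[:,2],rcond=None)[0];print('plane',a)
    m=(cv2.inRange(hsv,(15,140,100),(32,255,255))>0)&ok&(Z>.085)&(X>.5)&(X<.63)&(Y>.22)&(Y<.33)
    print('guard',cv2.minAreaRect(P[m][:,:2].astype(np.float32)),np.percentile(P[m],[1,50,99],axis=0).round(3).tolist())
    m=(cv2.inRange(hsv,(0,170,110),(5,255,255))>0)&ok&(Z>.09)&(X>.5)&(X<.63)&(Y>.32)&(Y<.43); print('estop',P[m].mean(0))
    m=near(.614,.034,.04)&(Z>.085)&(Z<.1)&(hsv[...,0]<14); print('a',circ(P[m][:,:2]))
    m=near(.477,-.05,.04)&(Z>.085)&(Z<.1)&(hsv[...,0]<14); print('b',circ(P[m][:,:2]))
E
```

```text
scene0 bench z -2.1510034180272086e-05 -2.131463490528951e-05
pot rim (array([ 0.49093703, -0.23826806]), np.float64(0.02771895043900111)) 0.08863233530745891 118
blue yaw -13.980276 ends [ 0.4639 -0.3168] [ 0.5625 -0.3413] (0.5132673978805542, -0.3308543562889099) (0.022391650825738907, 0.10317806899547577)
yel yaw -11.065716 ends [ 0.435  -0.4323] [ 0.5405 -0.4529] (0.4869709014892578, -0.4437941312789917) (0.02390698716044426, 0.11085186898708344)
tray ((0.5303740501403809, -0.013933546841144562), (0.1854422688484192, 0.3015870153903961), 88.71160888671875) 500 [[0.386, -0.105, 0.035], [0.678, 0.075, 0.053]]
station ((0.5753543972969055, 0.3201434016227722), (0.1501961052417755, 0.21293702721595764), 2.4864325523376465) 1817
plane [0.08938284 0.02815394 0.01656493]
guard ((0.5676660537719727, 0.27387505769729614), (0.08066987246274948, 0.059201449155807495), 2.8896427154541016) [[0.529, 0.248, 0.089], [0.571, 0.268, 0.119], [0.607, 0.303, 0.131]]
estop [0.55725577 0.37522096 0.1029448 ]
a (array([0.61017626, 0.0322118 ]), np.float64(0.025142542275231487))
b (array([ 0.47438278, -0
[... 488 characters left out ...]
387744904)
tray ((0.5446597337722778, -0.010673508048057556), (0.26338186860084534, 0.18440353870391846), 0.2914852201938629) 416 [[0.427, -0.1, 0.035], [0.676, 0.08, 0.048]]
station ((0.573362410068512, 0.3235483467578888), (0.14149987697601318, 0.20546554028987885), 2.034878969192505) 3019
plane [ 0.17125611 -0.01030544 -0.01735063]
guard ((0.5670225620269775, 0.2784757614135742), (0.08018634468317032, 0.05789106711745262), 3.122990369796753) [[0.528, 0.252, 0.086], [0.564, 0.287, 0.119], [0.606, 0.307, 0.127]]
estop [0.55386836 0.38315933 0.10109763]
a (array([0.60544665, 0.04020431]), np.float64(0.022503724545735616))
b (array([ 0.46745244, -0.04456362]), np.float64(0.02256373975370716))
```

```bash
cat >> h.py <<'E'
def Rd(psi,tilt=0):
    # tool pointing down, tool x at heading psi; tilt: about world horizontal axis perpendicular... given as rotvec pre-multiplied
    b=R.from_matrix(np.array([[np.cos(psi),np.sin(psi),0],[np.sin(psi),-np.cos(psi),0],[0,0,-1]]))
    return R.from_rotvec(tilt)*b if np.ndim(tilt) else b
def inc(pos,Rt=None,quiet=False):
    s=ctrl.get_state(); Rc=R.from_quat(s['tcp_rot']); 
    d=Rc.inv().apply(np.array(pos)-s['eef_pos'])*100
    r=(Rc.inv()*Rt).as_rotvec() if Rt is not None else np.zeros(3)
    print('rot',r.round(3),'cm',d.round(2),'| t',round(s['time'],2),'pos',s['eef_pos'].round(4),'psi',np.arctan2(*Rc.as_matrix()[[1,0],0]).round(3),'zdir',Rc.as_matrix()[:,2].round(3),'F',s['contact_force'].round(1),'op',round(s['opening'],3))
E
python3 - <<'E'
from h import *
inc([.4905,-.2365,.20],Rd(np.pi/2))
E
```

```text
rot [-1.000e-03 -1.000e-03 -1.174e+00] cm [ 36.09 -26.68   4.48] | t 0.15 pos [ 0.2608 -0.6221  0.2442] psi 0.397 zdir [-0.     0.002 -1.   ] F [ 0.2  0.8 -0.7] op 1.003
```

servo_tool(increments="0 0 -0.12 3.6 -2.7 0 8.5; 0 0 -0.24 7.2 -5.4 0 8.5; 0 0 -0.36 10.8 -8.1 0 8.5; 0 0 -0.48 14.4 -10.8 0.5 8.5; 0 0 -0.6 18 -13.4 1 8.5; 0 0 -0.72 21.6 -16 1.5 8.5; 0 0 -0.84 25.2 -18.7 2 8.5; 0 0 -0.96 28.8 -21.4 2.5 8.5; 0 0 -1.08 32.4 -24 3 8.5; 0 0 -1.174 36.1 -26.7 3.5 8.5")

```text
time: 0.98
eef_pos: [0.4735, -0.2639, 0.2137]
tcp_rot: [0.705, 0.709, 0.0, -0.0]
contact_force: [0.4, -1.4, 1.3]
opening: 0.999
```

servo_tool(increments="0 0 0 0 0 0 8.5; 0 0 0 0 0 0 8.5")

```text
time: 1.15
eef_pos: [0.4736, -0.2637, 0.2134]
tcp_rot: [0.706, 0.708, -0.0, -0.001]
contact_force: [-0.9, -0.6, -1.2]
opening: 0.996
```

```bash
python3 - <<'E'
from h import *
inc([.4905,-.2365,.20],Rd(np.pi/2))
save('wrist','w1')
E
```

```text
rot [-0.001 -0.001  0.004] cm [2.71 1.7  1.34] | t 1.15 pos [ 0.4736 -0.2637  0.2134] psi 1.575 zdir [-0.001  0.001 -1.   ] F [-0.9 -0.6 -1.2] op 0.996
```

View pics/w1.png

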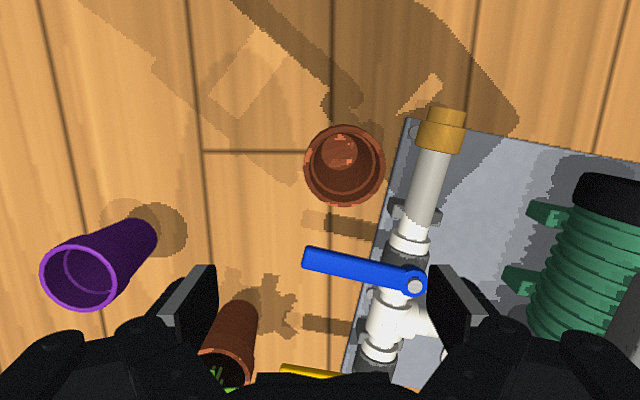

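The wrist view shows the pot rim at (344,165), the blue lever from (305,258) to its stem at (415,286), and the purple decoy at (80,278). I'll refine with this view.

```bash
python3 - <<'E'
from h import *
P,ok,im=cloud('w1'); hsv=cv2.cvtColor(im,cv2.COLOR_BGR2HSV); Z=P[...,2]
def circ(p):
    A=np.c_[2*p,np.ones(len(p))]; s=np.linalg.lstsq(A,(p**2).sum(1),rcond=None)[0]; return s[:2],np.sqrt(s[2]+s[:2]@s[:2])
m=ok&(np.hypot(P[...,0]-.49,P[...,1]+.237)<.045)&(Z>.082)&(Z<.1); print('rim',circ(P[m][:,:2]),Z[m].mean(),m.sum())
# outer contour by ray on z=.09
t=cv2.inRange(hsv,(0,90,30),(11,255,255)); t[:, :290]=0;t[:,400:]=0;t[220:]=0;t[:110]=0
t=cv2.morphologyEx(t,cv2.MORPH_OPEN,np.ones((3,3)))
c=max(cv2.findContours(t,0,2)[0],key=cv2.contourArea); e=cv2.fitEllipse(c); print(e, ray('w1',[e[0]],.09))
m=(cv2.inRange(hsv,(105,120,80),(125,255,255))>0); m[:230]=0;m[310:]=0
c=max(cv2.findContours(m.astype(np.uint8),0,2)[0],key=cv2.contourArea); w=ray('w1',c.reshape(-1,2),.077)[:,:2].astype(np.float32)
b=cv2.minAreaRect(w); print('lever',b,cv2.boxPoints(b).tolist()); print('stem',ray('w1',[[415,286]],.078)); print(Z[265,350],np.median(Z[m&ok]))
pr=ray('w1',[[404,235],[437,165]],.036);print('pipe',pr)
E
```

```text
rim (array([ 0.48906928, -0.23986746]), np.float64(0.027267237139737943)) 0.08921823410044269 1704
((343.86663818359375, 165.55477905273438), (80.8262939453125, 81.89706420898438), 11.482998847961426) [[ 0.48884593 -0.23880358  0.09      ]]
lever ((0.5095963478088379, -0.3270699083805084), (0.026688886806368828, 0.10680264234542847), 73.773681640625) [[0.45459339022636414, -0.32496073842048645], [0.5571416020393372, -0.3548048436641693], [0.5645992755889893, -0.3291790783405304], [0.4620510935783386, -0.29933497309684753]]
stem [[ 0.55034387 -0.34177466  0.078     ]]
0.07755202127733746 0.07690185458626478
pipe [[ 0.5486866  -0.31297674  0.036     ]
 [ 0.57292454 -0.24796315  0.036     ]]
```

servo_tool(increments="0 0 0 1.2 0.8 2 8.5; 0 0 0 2.5 1.5 4 8.5; 0 0 0 2.5 1.5 6.5 8.5; 0 0 0 2.5 1.5 9 8.5; 0 0 0 2.5 1.5 11.5 8.5; 0 0 0 2.5 1.5 13 8.5; 0 0 0 2.5 1.5 14 8.5; 0 0 0 2.5 1.5 14 8.5; 0 0 0 2.5 1.5 14 8.5", grip_force=30)

```text
time: 1.95
eef_pos: [0.4878, -0.2421, 0.0742]
tcp_rot: [0.708, 0.706, -0.0, -0.0]
contact_force: [0.1, -1.2, 1.5]
opening: 0.996
```

```bash
python3 - <<'E'
from h import *
inc([.489,-.2385,.074],Rd(np.pi/2))
save('wrist','w2')
E
```

```text
rot [-0.     0.    -0.002] cm [0.36 0.12 0.02] | t 1.95 pos [ 0.4878 -0.2421  0.0742] psi 1.569 zdir [-0. -0. -1.] F [ 0.1 -1.2  1.5] op 0.996
```

View pics/w2.png

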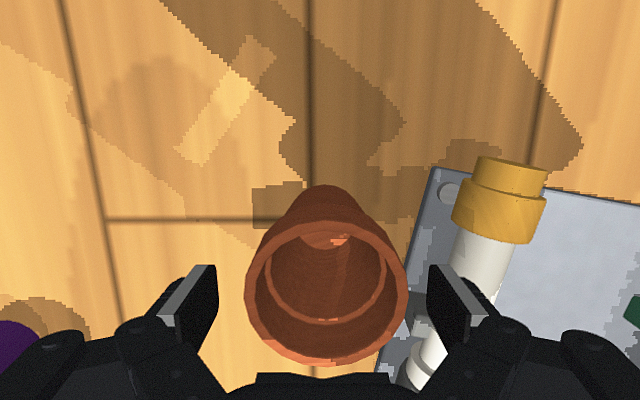

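The rim at (326,293) is centred between the pads, with the pipe clear to the right. I'll nudge 3 mm, then close and lift.

servo_tool(increments="0 0 0 0.3 0.1 0 8.5; 0 0 0 0.3 0.1 0 7; 0 0 0 0.3 0.1 0 5; 0 0 0 0.3 0.1 0 4; 0 0 0 0.3 0.1 0 4; 0 0 0 0.3 0.1 0 4; 0 0 0 0.3 0.1 0 4; 0 0 0 0.3 0.1 0 4", grip_force=40)

```text
time: 2.67
eef_pos: [0.4898, -0.2384, 0.0758]
tcp_rot: [0.707, 0.707, -0.0, 0.001]
contact_force: [-1.6, -0.0, 6.4]
opening: 0.685
```

servo_tool(increments="0 0 0 0 0 -0.5 4; 0 0 0 0 0 -1.5 4; 0 0 0 0 0 -3 4; 0 0 0 0 0 -5 4; 0 0 0 0 0 -7 4; 0 0 0 0 0 -9 4; 0 0 0 0 0 -11 4; 0 0 0 0 0 -12 4; 0 0 0 0 0 -12 4")

```text
time: 3.42
eef_pos: [0.4904, -0.2387, 0.1973]
tcp_rot: [0.707, 0.707, 0.0, 0.003]
contact_force: [0.1, 0.7, -2.2]
opening: 0.685
```

```bash
python3 - <<'E'
from h import *
inc([.62,-.055,.194],Rd(np.pi/2))
save('wrist','w3')
E
```

```text
rot [0.005 0.003 0.   ] cm [18.37 12.96  0.33] | t 3.42 pos [ 0.4904 -0.2387  0.1973] psi 1.571 zdir [ 0.005 -0.003 -1.   ] F [ 0.1  0.7 -2.2] op 0.685
```

View pics/w3.png

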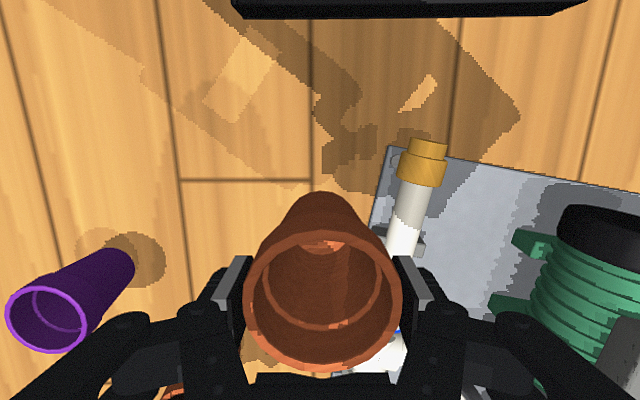

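The pot is held upright between the pads. Now carrying it over the free far-right corner of the tray.

servo_tool(increments="0 0 0 2 1.5 0 4; 0 0 0 4.5 3.2 0 4; 0 0 0 7.5 5.2 0 4; 0 0 0 10.5 7.4 0 4; 0 0 0 13.5 9.5 0 4; 0 0 0 16 11.5 0 4; 0 0 0 17.8 12.7 0 4; 0 0 0 18.4 13 0 4; 0 0 0 18.4 13 0 4; 0 0 0 18.4 13 0 4")

```text
time: 4.3
eef_pos: [0.618, -0.054, 0.1923]
tcp_rot: [0.707, 0.707, -0.001, -0.001]
contact_force: [0.0, 0.4, -2.2]
opening: 0.683
```

```bash
python3 - <<'E'
from h import *
inc([.62,-.055,.081],Rd(np.pi/2))
save('wrist','w4');save('side','s4')
im=cv2.imread('pics/s4.png')[140:290,220:420]; cv2.imwrite('pics/s4c.png',cv2.resize(im,None,fx=3.5,fy=3.5))
E
```

```text
rot [-0.003 -0.     0.001] cm [-0.1   0.24 11.13] | t 4.3 pos [ 0.618  -0.054   0.1923] psi 1.571 zdir [-0.003  0.    -1.   ] F [ 0.   0.4 -2.2] op 0.683
```

View pics/w4.png

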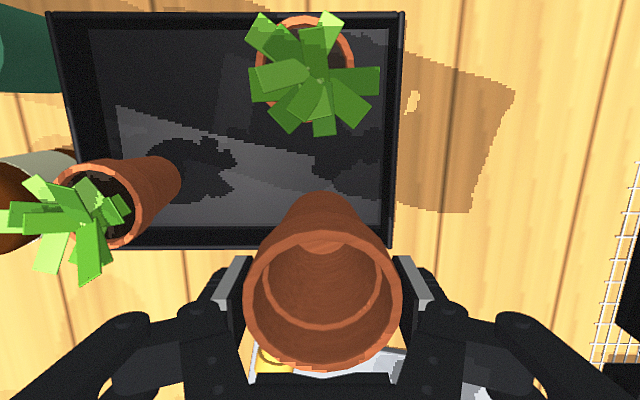

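View pics/s4c.png

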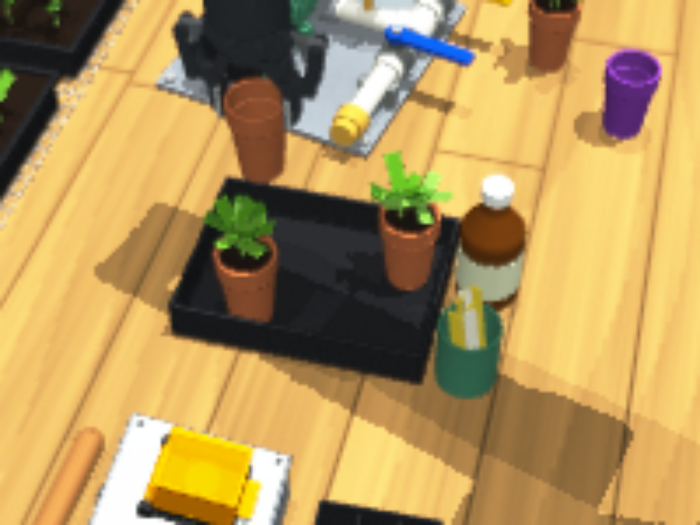

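The pot hangs over the tray's right side, with pot a at (305,70) and pot b at (100,200). I'll check the tray corners from this view.

```bash
python3 - <<'E'
from h import *
print(ray('w4',[[391,246],[403,13],[48,13]],.045)); print(ray('w4',[[305,50],[100,205]],.095))
E
```

```text
[[ 0.67543985 -0.10058309  0.045     ]
 [ 0.67400985  0.07418435  0.045     ]
 [ 0.42933108  0.07299352  0.045     ]]
[[ 0.60793718  0.0447226   0.095     ]
 [ 0.47159501 -0.04994879  0.095     ]]
```

servo_tool(increments="0 0 0 0 0 2 4; 0 0 0 0 0 4 4; 0 0 0 0 0 6 4; 0 0 0 0 0 8 4; 0 0 0 0 0 9.5 4; 0 0 0 0 0 10.4 4; 0 0 0 0 0 10.7 4; 0 0 0 0 0 10.7 4; 0 0 0 0 0 10.7 4")

```text
time: 5.15
eef_pos: [0.6196, -0.0546, 0.0881]
tcp_rot: [0.707, 0.707, 0.0, 0.001]
contact_force: [-0.1, 0.1, -1.4]
opening: 0.683
```

```bash
python3 - <<'E'
from h import *
inc([.62,-.055,.081],Rd(np.pi/2))
E
```

```text
rot [ 0.002  0.    -0.001] cm [-0.04  0.04  0.71] | t 5.15 pos [ 0.6196 -0.0546  0.0881] psi 1.57 zdir [ 0.002 -0.    -1.   ] F [-0.1  0.1 -1.4] op 0.683
```

servo_tool(increments="0 0 0 0 0 0.2 4; 0 0 0 0 0 0.4 4; 0 0 0 0 0 0.6 4; 0 0 0 0 0 0.6 4; 0 0 0 0 0 0.6 4")

```text
time: 5.57
eef_pos: [0.619, -0.0538, 0.081]
tcp_rot: [0.707, 0.707, -0.0, -0.0]
contact_force: [-0.4, 0.3, -1.8]
opening: 0.687
```

servo_tool(increments="0 0 0 0 0 0.1 4; 0 0 0 0 0 0.2 4; 0 0 0 0 0 0.2 4; 0 0 0 0 0 0.2 4")

```text
time: 5.9
eef_pos: [0.6194, -0.054, 0.0809]
tcp_rot: [0.707, 0.707, -0.0, 0.0]
contact_force: [-4.1, 1.0, 5.5]
opening: 0.683
```

Contact is felt (+5.5 N), so I'm opening and retreating.

servo_tool(increments="0 0 0 0 0 0 6.5; 0 0 0 0 0 0 7.5; 0 0 0 0 0 0 8.5; 0 0 0 0 0 0 8.5; 0 0 0 0 0 -1 8.5; 0 0 0 0 0 -3 8.5; 0 0 0 0 0 -6 8.5; 0 0 0 0 0 -9 8.5; 0 0 0 0 0 -12 8.5; 0 0 0 0 0 -14 8.5")

```text
time: 6.73
eef_pos: [0.6202, -0.0542, 0.2237]
tcp_rot: [0.707, 0.707, 0.001, 0.002]
contact_force: [1.1, -0.9, 0.1]
opening: 0.999
```

```bash
python3 - <<'E'
from h import *
save('wrist','w5');save('scene','c5');save('side','s5')
inc([.45,-.42,.22],Rd(np.pi/2))
P,ok,im=cloud('w5');Z=P[...,2]
def circ(p):
    A=np.c_[2*p,np.ones(len(p))]; s=np.linalg.lstsq(A,(p**2).sum(1),rcond=None)[0]; return s[:2],np.sqrt(s[2]+s[:2]@s[:2])
m=ok&(np.hypot(P[...,0]-.62,P[...,1]+.054)<.045)&(Z>.088)&(Z<.105); print('rim',circ(P[m][:,:2]),Z[m].mean(),Z[m].std(),m.sum())
im=cv2.imread('pics/s5.png')[140:290,220:420]; cv2.imwrite('pics/s5c.png',cv2.resize(im,None,fx=3.5,fy=3.5))
E
```

```text
rot [ 0.006  0.001 -0.   ] cm [-36.58 -17.04   0.2 ] | t 6.88 pos [ 0.6204 -0.0542  0.2224] psi 1.571 zdir [ 0.006 -0.001 -1.   ] F [-0.3 -0.3 -0.4] op 0.997
rim (array([ 0.62209843, -0.05404668]), np.float64(0.027292796906182644)) 0.09731571638459789 0.003094639762033755 1750
```

View pics/s5c.png

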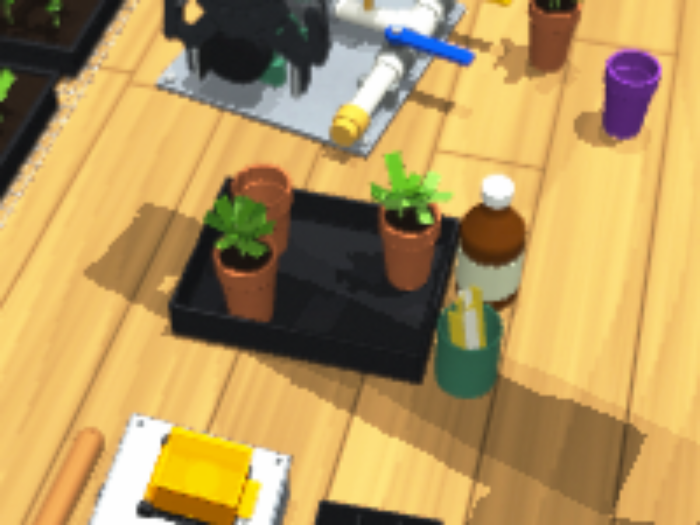

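View pics/w5.png

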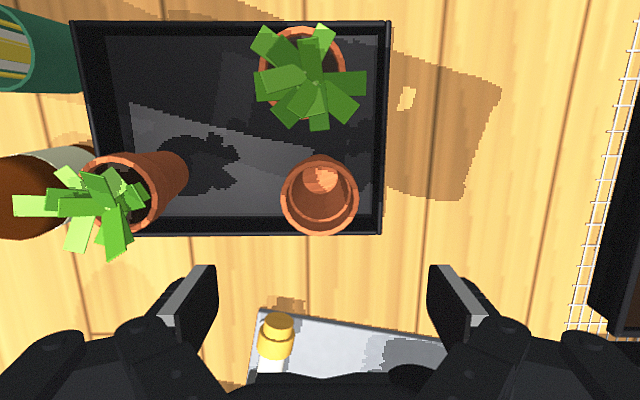

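The empty pot stands upright in the tray, with its rim at (320,195) in the wrist view. It measures (0.622,-0.054), which is (0.071,-0.042) in the tray frame. Next is the lever, so I'll shut the fingers and go to its right side.

servo_tool(increments="0 0 0 -3.2 -1.5 0 0; 0 0 0 -6.4 -3 0 0; 0 0 0 -9.6 -4.5 0 0; 0 0 0 -12.8 -6 0 0; 0 0 0 -16 -7.5 0 0; 0 0 0 -19.2 -9 0 0; 0 0 0 -22.4 -10.5 0 0; 0 0 0 -25.6 -12 0 0; 0 0 0 -28.8 -13.5 0 0; 0 0 0 -31.2 -14.4 0 0")

```text
time: 7.72
eef_pos: [0.4727, -0.3674, 0.2168]
tcp_rot: [0.708, 0.707, -0.0, -0.002]
contact_force: [0.2, -0.2, 1.0]
opening: -0.001
```

```bash
python3 - <<'E'
from h import *
inc([.476,-.366,.080],Rd(np.pi/2))
save('wrist','w6'); im=cv2.imread('pics/w6.png'); hsv=cv2.cvtColor(im,cv2.COLOR_BGR2HSV)
for nm,lo,hi in (('blue',(105,120,80),(125,255,255)),('yel',(24,150,120),(32,255,255))):
    m=cv2.inRange(hsv,lo,hi)
    c=max(cv2.findContours(m,0,2)[0],key=cv2.contourArea); w=ray('w6',c.reshape(-1,2),.077)[:,:2].astype(np.float32)
    b=cv2.minAreaRect(w); print(nm,b,cv2.boxPoints(b).round(4).tolist())
E
```

```text
rot [-0.003 -0.002 -0.002] cm [ 0.11  0.37 13.68] | t 7.72 pos [ 0.4727 -0.3674  0.2168] psi 1.569 zdir [-0.003  0.002 -1.   ] F [ 0.2 -0.2  1. ] op -0.001
blue ((0.5088947415351868, -0.3312678933143616), (0.024641308933496475, 0.10658380389213562), 74.1186752319336) [[0.4542999863624573, -0.32850000262260437], [0.5568000078201294, -0.357699990272522], [0.5634999871253967, -0.33399999141693115], [0.460999995470047, -0.30480000376701355]]
yel ((0.5190867781639099, -0.45430734753608704), (0.023962588980793953, 0.037841446697711945), 85.8396224975586) [[0.4993000030517578, -0.4648999869823456], [0.5371000170707703, -0.4675999879837036], [0.5388000011444092, -0.44369998574256897], [0.5011000037193298, -0.4410000145435333]]
```

View pics/w6.png

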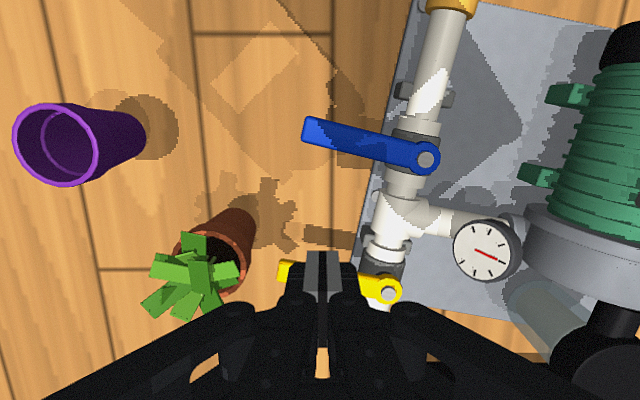

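The wrist view shows the blue lever from (304,130) to its stem at (426,158), and the shut fingertips at (323,258) on its right side. Pot c, at (215,250), is clear. Descending.

servo_tool(increments="0 0 0 0 0.3 3 0; 0 0 0 0 0.3 6 0; 0 0 0 0 0.3 9 0; 0 0 0 0 0.3 11.5 0; 0 0 0 0 0.3 13 0; 0 0 0 0 0.3 13.6 0; 0 0 0 0 0.3 13.6 0; 0 0 0 0 0.3 13.6 0")

```text
time: 8.43
eef_pos: [0.478, -0.3656, 0.0828]
tcp_rot: [0.707, 0.707, 0.0, -0.0]
contact_force: [-0.0, -0.2, 0.1]
opening: 0.004
```

```bash
python3 - <<'E'
from h import *
print(ray('w6',[[426,158]],.078), ray('w1',[[415,286]],.078))
inc([.476,-.366,.080],Rd(np.pi/2))
save('wrist','w7')
st=np.array([.5535,-.3355]); th=-.19; ex=np.array([np.cos(th),np.sin(th)]); ey=np.array([-np.sin(th),np.cos(th)])
p0=ctrl.get_state()['eef_pos'][:2]
for a,o in zip(np.arange(0,1.58,.157),np.linspace(21,24,11)):
    p=st+.07*(-np.cos(a)*ex+np.sin(a)*ey)-o/1000*(np.sin(a)*ex+np.cos(a)*ey); d=p-p0
    print(a.round(2),p.round(4),'tool cm x',round(d[1]*100,2),'y',round(d[0]*100,2))
E
```

```text
[[ 0.54967615 -0.3420966   0.078     ]] [[ 0.55034387 -0.34177466  0.078     ]]
rot [-0.001 -0.001  0.   ] cm [-0.04 -0.2   0.28] | t 8.43 pos [ 0.478  -0.3656  0.0828] psi 1.571 zdir [-0.001  0.001 -1.   ] F [-0.  -0.2  0.1] op 0.004
0.0 [ 0.4808 -0.3429] tool cm x 2.33 y 0.22
0.16 [ 0.4804 -0.3317] tool cm x 3.45 y 0.19
0.31 [ 0.4818 -0.3206] tool cm x 4.56 y 0.32
0.47 [ 0.4848 -0.3098] tool cm x 5.64 y 0.62
0.63 [ 0.4894 -0.2996] tool cm x 6.66 y 1.09
0.78 [ 0.4956 -0.2902] tool cm x 7.61 y 1.7
0.94 [ 0.5031 -0.2818] tool cm x 8.44 y 2.46
1.1 [ 0.5118 -0.2747] tool cm x 9.16 y 3.33
1.26 [ 0.5216 -0.269 ] tool cm x 9.73 y 4.3
1.41 [ 0.5321 -0.2648] tool cm x 10.15 y 5.35
1.57 [ 0.5431 -0.2622] tool cm x 10.4 y 6.45
```

View pics/w7.png

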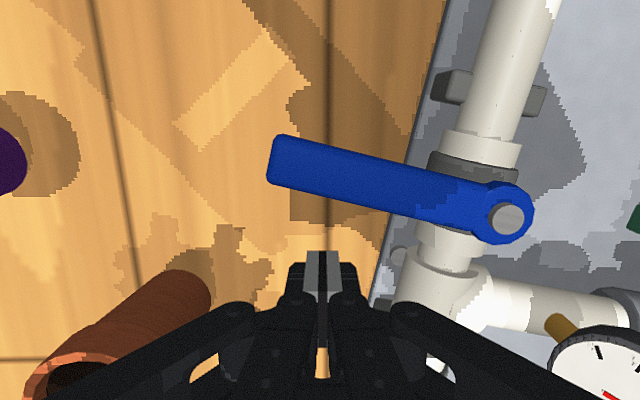

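servo_tool(increments="0 0 0 1 0 0.1 0; 0 0 0 2 0 0.2 0; 0 0 0 2.6 0 0.2 0; 0 0 0 3.2 0 0.2 0; 0 0 0 3.8 0 0.2 0; 0 0 0 4.3 0.1 0.2 0; 0 0 0 4.8 0.2 0.2 0; 0 0 0 5.3 0.4 0.2 0; 0 0 0 5.8 0.6 0.2 0; 0 0 0 6.3 0.8 0.2 0")

```text
time: 9.32
eef_pos: [0.4861, -0.3026, 0.0811]
tcp_rot: [0.707, 0.707, -0.0, -0.0]
contact_force: [-1.4, -4.6, 2.5]
opening: -0.004
```

```bash
python3 - <<'E'
from h import *
inc([.541,-.266,.080],Rd(np.pi/2))
save('wrist','w8')
E
```

```text
rot [-0.  0. -0.] cm [3.67 5.49 0.11] | t 9.32 pos [ 0.4861 -0.3026  0.0811] psi 1.571 zdir [-0. -0. -1.] F [-1.4 -4.6  2.5] op -0.004
```

View pics/w8.png

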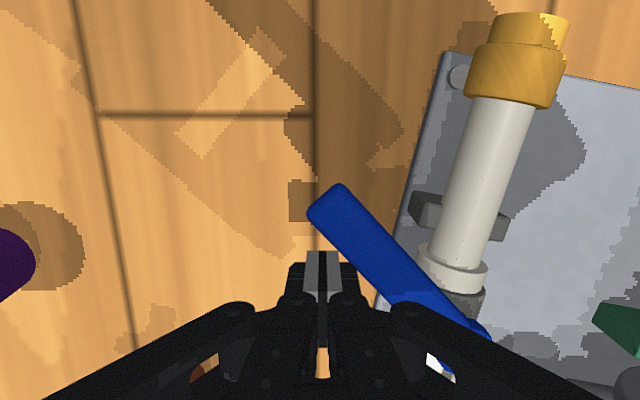

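servo_tool(increments="0 0 0 0.5 0.3 0 0; 0 0 0 0.9 0.7 0 0; 0 0 0 1.3 1.1 0 0; 0 0 0 1.7 1.5 0 0; 0 0 0 2.1 2 0 0; 0 0 0 2.5 2.5 0 0; 0 0 0 2.8 3 0 0; 0 0 0 3 3.5 0 0; 0 0 0 3.2 4 0 0; 0 0 0 3.4 4.5 0 0")

```text
time: 10.2
eef_pos: [0.531, -0.2682, 0.0806]
tcp_rot: [0.707, 0.707, -0.0, -0.001]
contact_force: [-3.3, -2.3, 1.2]
opening: 0.003
```

servo_tool(increments="0 0 0 0.1 0.5 0 0; 0 0 0 0.2 1 0 0; 0 0 0 0.2 1 0 0; 0 0 0 0.2 1 0 0")

```text
time: 10.53
eef_pos: [0.5402, -0.2665, 0.0805]
tcp_rot: [0.707, 0.707, -0.001, -0.002]
contact_force: [-5.6, -2.6, 1.5]
opening: -0.001
```

```bash
python3 - <<'E'
from h import *
inc([.541,-.266,.080],Rd(np.pi/2))
save('wrist','w9'); save('scene','c9')
im=cv2.imread('pics/c9.png')[200:360,140:340]; cv2.imwrite('pics/c9c.png',cv2.resize(im,None,fx=3.5,fy=3.5))
E
```

```text
rot [-0.004 -0.001  0.   ] cm [0.05 0.08 0.05] | t 10.53 pos [ 0.5402 -0.2665  0.0805] psi 1.571 zdir [-0.004  0.001 -1.   ] F [-5.6 -2.6  1.5] op -0.001
```

View pics/w9.png

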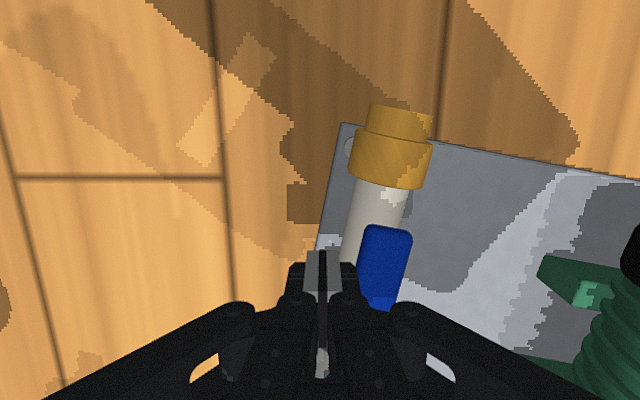

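View pics/c9c.png

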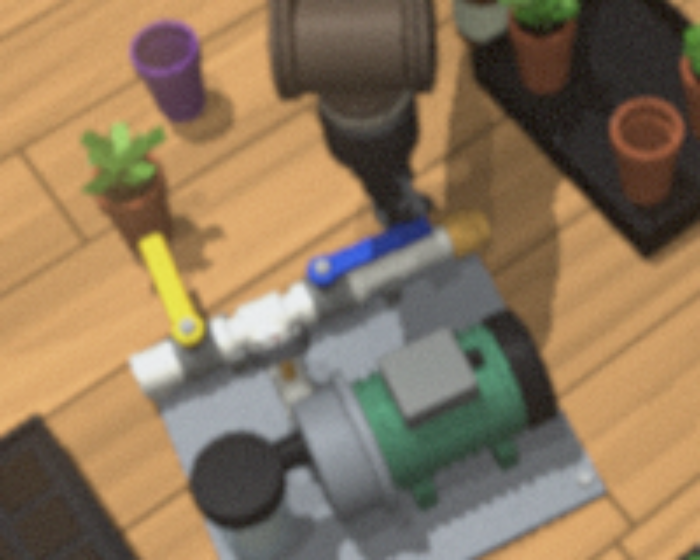

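The lever is nearly parallel to the pipe. The force is still only the turning force, about 6 N, so I'll push on gently to the stop.

servo_tool(increments="0 0 0 0 0.2 0 0; 0 0 0 0 0.4 0 0; 0 0 0 0 0.4 0 0; 0 0 0 0 0.4 0 0")

```text
time: 10.97
eef_pos: [0.5409, -0.2665, 0.0802]
tcp_rot: [0.707, 0.707, -0.003, -0.006]
contact_force: [-15.9, -3.0, 8.1]
opening: -0.001
```

servo_tool(increments="0 0 0 0 0.2 0 0; 0 0 0 0 0.4 0 0; 0 0 0 0 0.4 0 0; 0 0 0 0 0.4 0 0")

```text
time: 11.3
eef_pos: [0.5415, -0.2666, 0.08]
tcp_rot: [0.706, 0.708, -0.006, -0.01]
contact_force: [-27.0, -3.0, 14.0]
opening: -0.002
```

At the stop: 27 N and no further travel. I'll back off, rise and check.

servo_tool(increments="0 0 0 0 -1 0 0; 0 0 0 0 -2.5 0 0; 0 0 0 0 -4 0 0; 0 0 0 0 -5 -2 0; 0 0 0 0 -6 -5 0; 0 0 0 0 -6 -8 0; 0 0 0 0 -6 -11 0; 0 0 0 0 -6 -14 0; 0 0 0 0 -6 -16 0; 0 0 0 0 -6 -16 0")

```text
time: 12.13
eef_pos: [0.4925, -0.2678, 0.2475]
tcp_rot: [0.707, 0.707, 0.002, 0.006]
contact_force: [0.3, -0.9, 0.9]
opening: -0.0
```

```bash
python3 - <<'E'
from h import *
inc([.53,.25,.24],Rd(0))
save('wrist','w10'); im=cv2.imread('pics/w10.png'); hsv=cv2.cvtColor(im,cv2.COLOR_BGR2HSV)
m=cv2.inRange(hsv,(105,120,80),(125,255,255))
c=max(cv2.findContours(m,0,2)[0],key=cv2.contourArea); w=ray('w10',c.reshape(-1,2),.077)[:,:2].astype(np.float32)
b=cv2.minAreaRect(w); print(b)
E
```

```text
rot [ 0.013 -0.005  1.571] cm [51.78  3.77  0.51] | t 12.13 pos [ 0.4925 -0.2678  0.2475] psi 1.571 zdir [ 0.011 -0.005 -1.   ] F [ 0.3 -0.9  0.9] op -0.0
((0.552915096282959, -0.2947028875350952), (0.10578759014606476, 0.025638531893491745), 80.61664581298828)
```

View pics/w10.png

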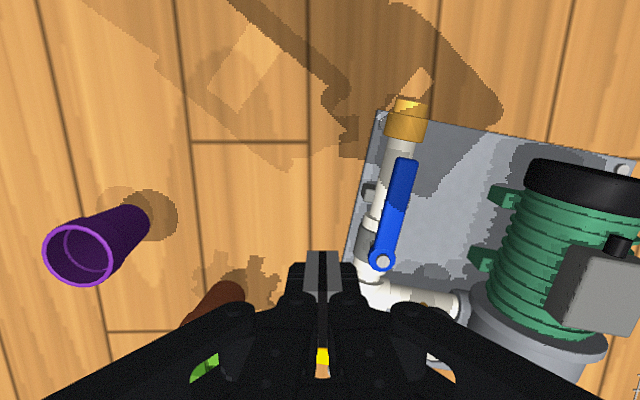

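The lever lies at 80.6°, in line with the pipe at about 79°, so it is fully open. Now I'll move to a view of the start station.

servo_tool(increments="0 0 -0.11 3.8 0.9 -0.5 0; 0 0 -0.22 7.6 1.8 -1 0; 0 0 -0.33 11.4 2.7 -1.5 0; 0 0 -0.44 15.2 3.6 -2 0; 0 0 -0.55 19 4.5 -2 0; 0 0 -0.66 22.8 5.4 -2 0; 0 0 -0.77 26.6 6.3 -2 0; 0 0 -0.88 30.4 7.2 -2 0; 0 0 -0.99 34.2 8.1 -2 0; 0 0 -1.1 38 9 -2 0")

```text
time: 13.02
eef_pos: [0.5785, 0.116, 0.2585]
tcp_rot: [0.23, 0.973, 0.001, -0.002]
contact_force: [0.5, -0.6, -0.4]
opening: 0.005
```

```bash
python3 - <<'E'
from h import *
inc([.62,.278,.27],Rd(np.pi+.044))
print(ctrl.get_state()['qpos'])
E
```

```text
rot [ 0.001 -0.003 -0.509] cm [ 3.56 16.34 -1.13] | t 13.02 pos [0.5785 0.116  0.2585] psi 2.677 zdir [-0.003  0.002 -1.   ] F [ 0.5 -0.6 -0.4] op 0.005
[ 0.02531434  0.09181977  1.77666142  0.0019042   1.27606086 -1.08098902]
```

servo_tool(increments="0 0 -0.1 0.7 3.5 -0.2 3; 0 0 -0.2 1.4 7 -0.4 5; 0 0 -0.3 2.1 10 -0.6 7; 0 0 -0.4 2.8 13.2 -0.8 8.5; 0 0 -0.5 3.5 16.2 -1.1 8.5; 0 0 -0.51 3.6 16.3 -1.1 8.5; 0 0 -0.51 3.6 16.3 -1.1 8.5")

```text
time: 13.6
eef_pos: [0.62, 0.2768, 0.2692]
tcp_rot: [-0.021, 1.0, 0.0, -0.002]
contact_force: [-0.2, 1.0, -0.4]
opening: 0.973
```

```bash
python3 - <<'E'
from h import *
inc([.62,.278,.27],Rd(np.pi+.044))
save('wrist','w11')
E
```

```text
rot [ 0.    -0.004 -0.002] cm [-0.    0.12 -0.08] | t 13.6 pos [0.62   0.2768 0.2692] psi -3.1 zdir [-0.004  0.    -1.   ] F [-0.2  1.  -0.4] op 0.973
```

View pics/w11.png

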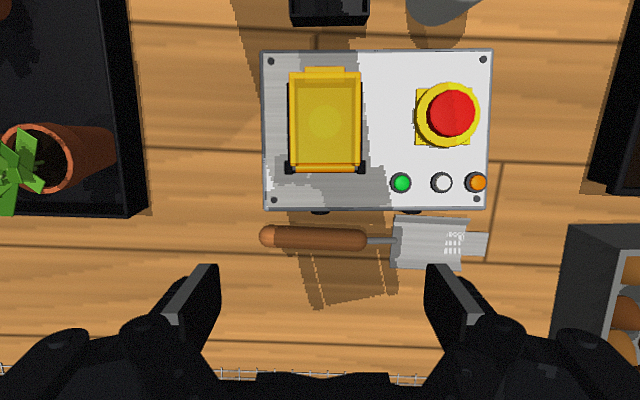

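The guard's hinge barrels are at (290,168) and (362,168), its lip at (325,70) and the e-stop at (452,112). Measuring these.

```bash
python3 - <<'E'
from h import *
P,ok,im=cloud('w11'); hsv=cv2.cvtColor(im,cv2.COLOR_BGR2HSV);Z=P[...,2]
m=(cv2.inRange(hsv,(20,140,80),(32,255,255))>0)&ok; m[:,:275]=0;m[:,375:]=0;m[:60]=0;m[185:]=0
print('guard',np.percentile(P[m],[1,50,99],axis=0).round(4).tolist())
t=np.zeros_like(m); t[88:155,300:352]=1; t&=m; q=P[t]; a=np.linalg.lstsq(np.c_[q[:,:2],np.ones(len(q))],q[:,2],rcond=None)[0]; print('top plane',a,q.mean(0))
top=m&(Z>P[...,0]*a[0]+P[...,1]*a[1]+a[2]-.004); c=max(cv2.findContours(top.astype(np.uint8),0,2)[0],key=cv2.contourArea)
pp=P[top][:,:2]; b=cv2.minAreaRect(pp.astype(np.float32)); print('top rect',b)
for uv in ((290,168),(362,168),(325,168),(325,72),(325,66),(400,70),(280,70),(452,112)): print(uv,P[uv[1],uv[0]].round(4))
w=(hsv[...,1]<40)&(hsv[...,2]>100)&ok&(Z>.055)&(Z<.1)&(P[...,1]>.2); w[:,500:]=0
q=P[w]; a=np.linalg.lstsq(np.c_[q[:,:2],np.ones(len(q))],q[:,2],rcond=None)[0];r=abs(q[:,2]-np.c_[q[:,:2],np.ones(len(q))]@a)<.003;q=q[r]; a=np.linalg.lstsq(np.c_[q[:,:2],np.ones(len(q))],q[:,2],rcond=None)[0];print('plate plane',a,cv2.minAreaRect(q[:,:2].astype(np.float32)))
E
```

```text
guard [[0.5227, 0.2482, 0.0815], [0.5604, 0.2743, 0.1215], [0.6035, 0.3005, 0.1282]]
top plane [0.17627846 0.00774644 0.02103892] [0.56319682 0.27525045 0.1224506 ]
top rect ((0.5620372891426086, 0.274499773979187), (0.06833691895008087, 0.053516093641519547), 2.431208372116089)
(290, 168) [0.6047 0.2468 0.0977]
(362, 168) [0.6021 0.3082 0.0985]
(325, 168) [0.6032 0.2767 0.0992]
(325, 72) [0.528  0.2735 0.1154]
(325, 66) [0.5198 0.2735 0.0693]
(400, 70) [0.5206 0.3385 0.0689]
(280, 70) [0.5246 0.2346 0.0687]
(452, 112) [0.5534 0.3765 0.1027]
plate plane [ 0.17606823  0.00675385 -0.0243142 ] ((0.572864294052124, 0.320051372051239), (0.1377486288547516, 0.20139387249946594), 2.5892035961151123)
```

Slope (0.176 ≈ tan 10°), yaw (2.5°) and sizes match the description. I place the hinge at (0.603,0.277,0.095) and the grip point at (0.550,0.2745,0.106).

```bash
python3 - <<'E'
from h import *
inc([.55,.2745,.16],Rd(np.pi+.044)); inc([.55,.2745,.102],Rd(np.pi+.044))
E
```

```text
rot [-0.    -0.004 -0.005] cm [ 6.96  0.19 10.98] | t 13.65 pos [0.6201 0.2754 0.2695] psi -3.102 zdir [-0.004 -0.    -1.   ] F [ 0.3  0.2 -0. ] op 0.994
rot [-0.    -0.004 -0.005] cm [ 6.94  0.19 16.78] | t 13.65 pos [0.6201 0.2754 0.2695] psi -3.102 zdir [-0.004 -0.    -1.   ] F [ 0.3  0.2 -0. ] op 0.994
```

servo_tool(increments="0 0 0 2 0.1 2 8.5; 0 0 0 4.5 0.2 4 8.5; 0 0 0 6.9 0.2 6 8.5; 0 0 0 6.9 0.2 8 8.5; 0 0 0 6.9 0.2 10 8.5; 0 0 0 6.9 0.2 11 8.5; 0 0 0 6.9 0.2 11 8.5")

```text
time: 14.23
eef_pos: [0.5497, 0.2722, 0.1582]
tcp_rot: [-0.018, 1.0, -0.001, -0.003]
contact_force: [-0.6, -0.8, 0.5]
opening: 0.995
```

```bash
python3 - <<'E'
from h import *
inc([.55,.2745,.102],Rd(np.pi+.044)); save('wrist','w12')
E
```

```text
rot [-0.002 -0.007 -0.007] cm [-0.07  0.23  5.62] | t 14.23 pos [0.5497 0.2722 0.1582] psi -3.105 zdir [-0.007 -0.002 -1.   ] F [-0.6 -0.8  0.5] op 0.995
```

View pics/w12.png

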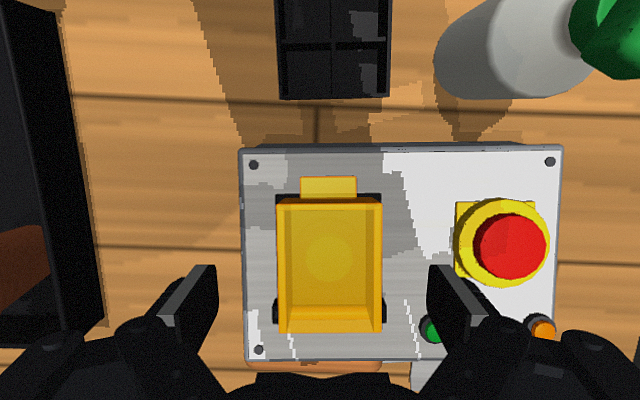

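The guard's centre is at x≈329 px against the gripper's 322, so I shift 0.25 cm as computed. Lowering now.

servo_tool(increments="0 0 -0.005 0 0.2 1 8.5; 0 0 -0.005 0 0.3 2.5 8.5; 0 0 -0.005 0 0.3 4 8.5; 0 0 -0.005 0 0.3 5 8.5; 0 0 -0.005 0 0.3 5.6 8.5; 0 0 -0.005 0 0.3 5.6 8.5; 0 0 -0.005 0 0.3 5.6 8.5")

```text
time: 14.87
eef_pos: [0.5522, 0.2771, 0.1064]
tcp_rot: [-0.022, 1.0, 0.0, 0.0]
contact_force: [-0.3, -0.0, 0.8]
opening: 0.994
```

servo_tool(increments="0 0 0 0 0 0 7; 0 0 0 0 0 0 6; 0 0 0 0 0 0 4.5; 0 0 0 0 0 0 4.5; 0 0 0 0 0 0 4.5; 0 0 0 0 0 0 4.5; 0 0 0 0 0 0 4.5", grip_force=20)

```text
time: 15.45
eef_pos: [0.5524, 0.276, 0.1075]
tcp_rot: [-0.023, 1.0, -0.001, 0.001]
contact_force: [-1.3, -4.6, 4.5]
opening: 0.628
```

```bash
python3 - <<'E'
from h import *
s=ctrl.get_state(); inc(s['eef_pos']); save('wrist','w13')
for g in np.arange(0.2,2.0,.2):
    f=.206+g; inc([.603-.0538*np.cos(f),.2768-.0023*np.cos(f),.095+.0538*np.sin(f)-.005],Rd(np.pi+.044))
E
```

```text
rot [0. 0. 0.] cm [0. 0. 0.] | t 15.45 pos [0.5524 0.276  0.1075] psi -3.096 zdir [ 0.001 -0.002 -1.   ] F [-1.3 -4.6  4.5] op 0.628
rot [-0.002  0.001  0.002] cm [-0.11 -0.13 -0.37] | t 15.5 pos [0.5524 0.276  0.1076] psi -3.096 zdir [ 0.001 -0.002 -1.   ] F [-1.6 -5.   4.4] op 0.628
rot [-0.002  0.001  0.002] cm [-0.63 -0.14 -1.31] | t 15.5 pos [0.5524 0.276  0.1076] psi -3.096 zdir [ 0.001 -0.002 -1.   ] F [-1.6 -5.   4.4] op 0.628
rot [-0.002  0.001  0.002] cm [-1.33 -0.14 -2.12] | t 15.5 pos [0.5524 0.276  0.1076] psi -3.096 zdir [ 0.001 -0.002 -1.   ] F [-1.6 -5.   4.4] op 0.628
rot [-0.002  0.001  0.002] cm [-2.18 -0.15 -2.78] | t 15.5 pos [0.5524 0.276  0.1076] psi -3.096 zdir [ 0.001 -0.002 -1.   ] F [-1.6 -5.   4.4] op 0.628
rot [-0.002  0.001  0.002] cm [-3.14 -0.15 -3.27] | t 15.5 pos [0.5524 0.276  0.1076] psi -3.096 zdir [ 0.001 -0.002 -1.   ] F [-1.6 -5.   4.4] op 0.628
rot [-0.002  0.001  0.002] cm [-4.18 -0.16 -3.55] | t 15.5 pos [0.5524 0.276  0.1076] psi -3.096 zdir [ 0.001 -0.002 -1.   ] F [-1.6 -5.   4.4] op 0.628
rot [-0.002  0.001  0.002] cm [-5.25 -0.16 -3.61] | t 15.5 pos [0.5524 0.276  0.1076] psi -3.096 zdir [ 0.001 -0.002 -1.   ] F [-1.6 -5.   4.4] op 0.628
rot [-0.002  0.001  0.002] cm [-6.31 -0.16 -3.47] | t 15.5 pos [0.5524 0.276  0.1076] psi -3.096 zdir [ 0.001 -0.002 -1.   ] F [-1.6 -5.   4.4] op 0.628
rot [-0.002  0.001  0.002] cm [-7.33 -0.16 -3.11] | t 15.5 pos [0.5524 0.276  0.1076] psi -3.096 zdir [ 0.001 -0.002 -1.   ] F [-1.6 -5.   4.4] op 0.628
```

View pics/w13.png

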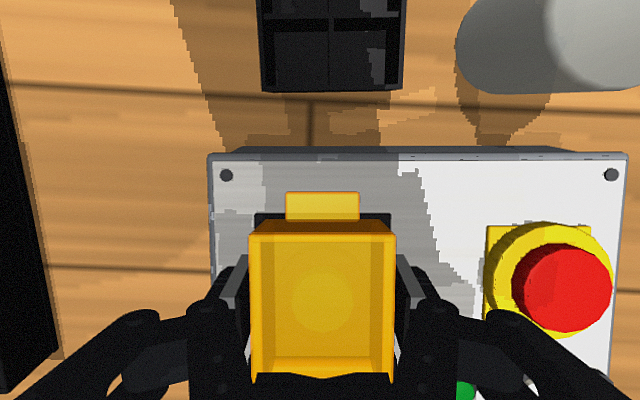

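Both pads hold the cheeks (opening 0.628 ≈ 54 mm). Lifting along the arc about the hinge.

servo_tool(increments="0 0 0 -0.2 0 -0.5 4.5; 0 0 0 -0.45 0 -1 4.5; 0 0 0 -0.75 0 -1.4 4.5; 0 0 0 -1.1 0 -1.85 4.5; 0 0 0 -1.45 0 -2.2 4.5; 0 0 0 -1.9 0 -2.55 4.5; 0 0 0 -2.3 0 -2.85 4.5; 0 0 0 -2.8 0 -3.1 4.5; 0 0 0 -3.3 0 -3.3 4.5; 0 0 0 -3.8 0 -3.45 4.5")

```text
time: 16.33
eef_pos: [0.5879, 0.2776, 0.1399]
tcp_rot: [-0.022, 1.0, -0.001, -0.004]
contact_force: [-4.4, -5.9, -1.8]
opening: 0.629
```

```bash
python3 - <<'E'
from h import *
s=ctrl.get_state(); inc(s['eef_pos']); save('wrist','w14'); save('side','s14')
im=cv2.imread('pics/s14.png')[200:350,200:400]; cv2.imwrite('pics/s14c.png',cv2.resize(im,None,fx=3.5,fy=3.5))
E
```

```text
rot [0. 0. 0.] cm [0. 0. 0.] | t 16.33 pos [0.5879 0.2776 0.1399] psi -3.097 zdir [-0.007 -0.003 -1.   ] F [-4.4 -5.9 -1.8] op 0.629
```

View pics/s14c.png

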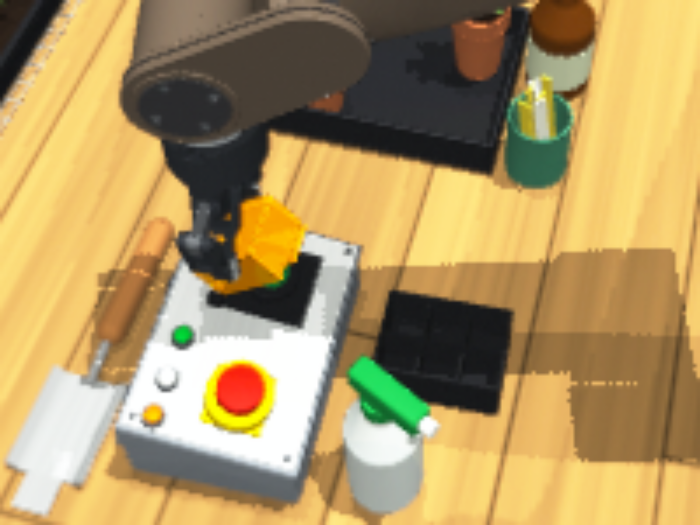

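View pics/w14.png

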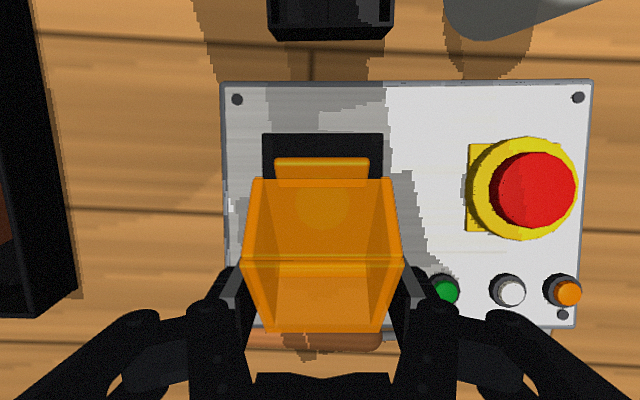

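The guard is turning within the pads, and is at about 0.95 rad now. Continuing past upright.

servo_tool(increments="0 0 0 -0.5 0 -0.1 4.5; 0 0 0 -1.05 0 -0.15 4.5; 0 0 0 -1.6 0 -0.15 4.5; 0 0 0 -2.1 0 -0.1 4.5; 0 0 0 -2.65 0 0 4.5; 0 0 0 -3.15 0 0.2 4.5; 0 0 0 -3.65 0 0.4 4.5; 0 0 0 -4.1 0 0.65 4.5; 0 0 0 -4.1 0 0.65 4.5; 0 0 0 -4.1 0 0.65 4.5")

```text
time: 17.27
eef_pos: [0.6311, 0.2796, 0.1354]
tcp_rot: [-0.022, 1.0, -0.001, -0.0]
contact_force: [-1.1, -6.0, 1.0]
opening: 0.628
```

```bash
python3 - <<'E'
from h import *
s=ctrl.get_state(); inc(s['eef_pos']); save('wrist','w15'); save('side','s15')
im=cv2.imread('pics/s15.png')[200:350,200:400]; cv2.imwrite('pics/s15c.png',cv2.resize(im,None,fx=3.5,fy=3.5))
E
```

```text
rot [0. 0. 0.] cm [0. 0. 0.] | t 17.27 pos [0.6311 0.2796 0.1354] psi -3.098 zdir [-0.001 -0.002 -1.   ] F [-1.1 -6.   1. ] op 0.628
```

View pics/s15c.png

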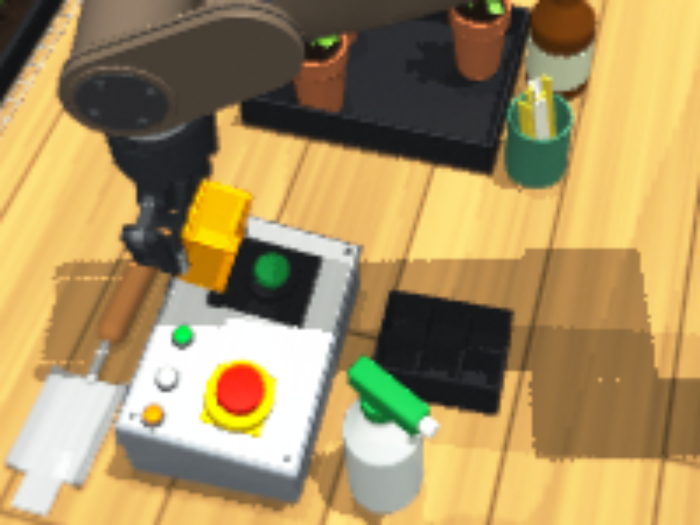

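View pics/w15.png

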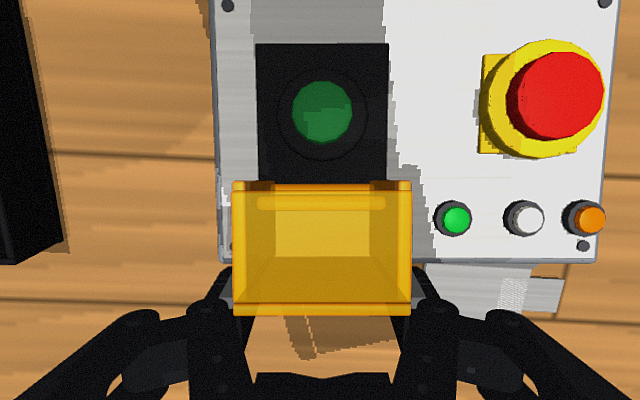

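The guard is past upright (grip 28 mm behind the hinge, about 1.77 rad) and the green button at (322,110) is exposed. Releasing, then rising.

servo_tool(increments="0 0 0 0 0 0 6; 0 0 0 0 0 0 7; 0 0 0 0 0 0 8.5; 0 0 0 0 0 0 8.5; 0 0 0 0 0 0 8.5; 0 0 0 0 0 -2 8.5; 0 0 0 0 0 -4.5 8.5; 0 0 0 0 0 -7.5 8.5; 0 0 0 0 0 -10.5 8.5; 0 0 0 0 0 -11 8.5")

```text
time: 18.2
eef_pos: [0.6333, 0.2816, 0.2519]
tcp_rot: [-0.022, 1.0, 0.002, 0.006]
contact_force: [-0.2, 1.0, 1.6]
opening: 0.993
```

```bash
python3 - <<'E'
from h import *
s=ctrl.get_state(); inc(s['eef_pos']); save('wrist','w16'); save('side','s16')
im=cv2.imread('pics/s16.png')[200:350,200:400]; cv2.imwrite('pics/s16c.png',cv2.resize(im,None,fx=3.5,fy=3.5))
P,ok,im=cloud('w16'); hsv=cv2.cvtColor(im,cv2.COLOR_BGR2HSV)
m=(cv2.inRange(hsv,(50,90,40),(80,255,255))>0)&ok&(abs(P[...,1]-.275)<.03)
n,l,st,ce=cv2.connectedComponentsWithStats(m.astype(np.uint8))
for i in range(1,n):
    if st[i,4]>50:
        q=P[l==i]; print(ce[i],st[i],np.median(q,0),q.min(0),q.max(0),ray('w16',[ce[i]],float(np.median(q[:,2]))))
E
```

```text
rot [0. 0. 0.] cm [0. 0. 0.] | t 18.2 pos [0.6333 0.2816 0.2519] psi -3.097 zdir [ 0.011  0.004 -1.   ] F [-0.2  1.   1.6] op 0.993
[318.6809872  101.57404022] [ 301   83   36   39 1094] [0.56425281 0.275849   0.10071453] [0.55088346 0.26195882 0.08732008] [0.578936   0.28902043 0.10415906] [[0.56428459 0.27585156 0.10071453]]
```

View pics/s16c.png

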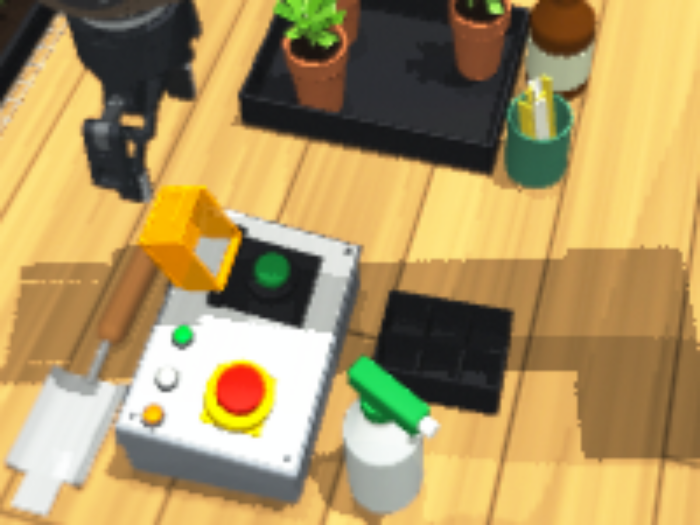

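View pics/w16.png

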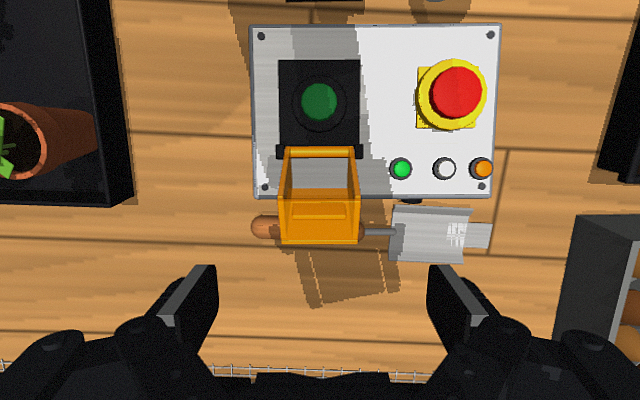

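The guard stays up by itself. The button top measures (0.564,0.276,0.1005), which fits the 37 mm offset from the hinge. Next I'll line up along the button's normal with the fingers shut.

```bash
python3 - <<'E'
from h import *
b=np.array([.5645,.2757,.1005]); n=np.array([-.176,-.0067,1]); n/=np.linalg.norm(n)
Rt=R.from_rotvec([.0067,-.175,0])*Rd(np.pi+.044); print(-Rt.as_matrix()[:,2],n)
inc(b+.114*n,Rt); inc(b+.034*n,Rt)
E
```

```text
[-0.17410683 -0.0066658   0.98470421] [-0.17333207 -0.00659844  0.98484133]
rot [ 0.003 -0.169  0.   ] cm [ 8.75 -0.23  3.41] | t 18.3 pos [0.6319 0.2811 0.2474] psi -3.097 zdir [ 0.006  0.002 -1.   ] F [ 0.7 -0.7 -0.8] op 0.993
rot [ 0.003 -0.169  0.   ] cm [ 7.41 -0.25 11.29] | t 18.3 pos [0.6319 0.2811 0.2474] psi -3.097 zdir [ 0.006  0.002 -1.   ] F [ 0.7 -0.7 -0.8] op 0.993
```

servo_tool(increments="0 -0.05 0 2.5 -0.1 0 0; 0 -0.1 0 5 -0.2 0.5 0; 0 -0.15 0 7.5 -0.2 1.5 0; 0 -0.17 0 8.7 -0.2 3 0; 0 -0.17 0 8.7 -0.2 3.4 0; 0 -0.17 0 8.7 -0.2 3.4 0; 0 -0.17 0 8.7 -0.2 3.4 0; 0 -0.17 0 8.7 -0.2 3.4 0; 0 -0.17 0 8.7 -0.2 3.4 0")

```text
time: 19.05
eef_pos: [0.5455, 0.2747, 0.211]
tcp_rot: [-0.022, 0.996, 0.002, 0.086]
contact_force: [0.4, -0.5, -0.2]
opening: -0.001
```

```bash
python3 - <<'E'
from h import *
b=np.array([.5645,.2757,.1005]); n=np.array([-.176,-.0067,1]); n/=np.linalg.norm(n)
Rt=R.from_rotvec([.0067,-.175,0])*Rd(np.pi+.044)
inc(b+.044*n,Rt); inc(b+.014*n,Rt); save('wrist','w17')
E
```

```text
rot [ 0.001 -0.004 -0.001] cm [0.02 0.02 6.81] | t 19.05 pos [0.5455 0.2747 0.211 ] psi -3.098 zdir [ 0.171  0.008 -0.985] F [ 0.4 -0.5 -0.2] op -0.001
rot [ 0.001 -0.004 -0.001] cm [0.01 0.01 9.81] | t 19.05 pos [0.5455 0.2747 0.211 ] psi -3.098 zdir [ 0.171  0.008 -0.985] F [ 0.4 -0.5 -0.2] op -0.001
```

View pics/w17.png

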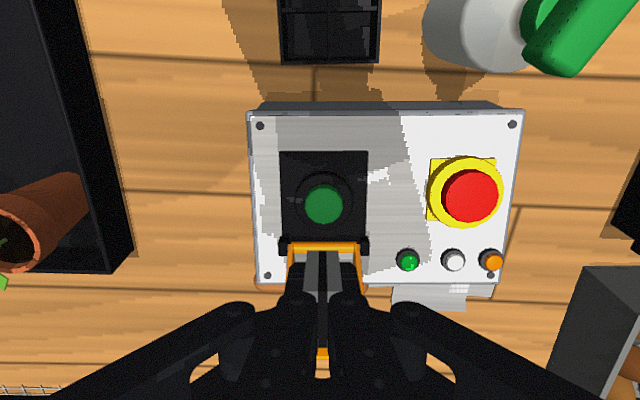

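The fingers line up with the button at x≈323 px, with the guard still up behind. Approaching along the normal.

servo_tool(increments="0 0 0 0 0 2 0; 0 0 0 0 0 4 0; 0 0 0 0 0 6 0; 0 0 0 0 0 7.5 0; 0 0 0 0 0 8.5 0; 0 0 0 0 0 9 0; 0 0 0 0 0 9 0; 0 0 0 0 0 9 0")

```text
time: 19.77
eef_pos: [0.5597, 0.2755, 0.1221]
tcp_rot: [-0.022, 0.996, 0.002, 0.085]
contact_force: [0.5, -0.3, 0.4]
opening: 0.003
```

```bash
python3 - <<'E'
from h import *
b=np.array([.5645,.2757,.1005]); n=np.array([-.176,-.0067,1]); n/=np.linalg.norm(n)
Rt=R.from_rotvec([.0067,-.175,0])*Rd(np.pi+.044)
inc(b+.014*n,Rt); save('wrist','w18');save('side','s18')
im=cv2.imread('pics/s18.png')[200:350,200:400]; cv2.imwrite('pics/s18c.png',cv2.resize(im,None,fx=3.5,fy=3.5))
E
```

```text
rot [ 0.001 -0.004  0.   ] cm [-0.1   0.    0.81] | t 19.77 pos [0.5597 0.2755 0.1221] psi -3.098 zdir [ 0.17   0.008 -0.985] F [ 0.5 -0.3  0.4] op 0.003
```

View pics/w18.png

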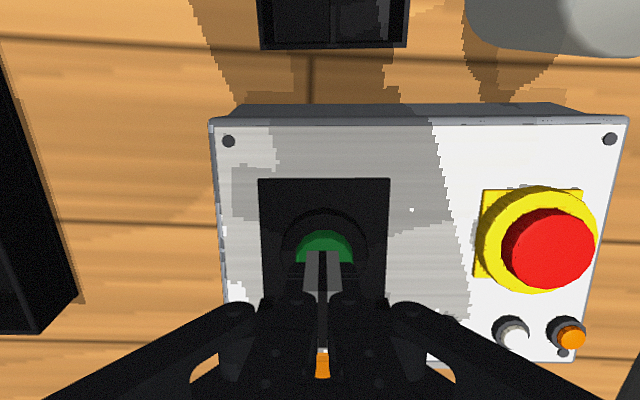

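View pics/s18c.png

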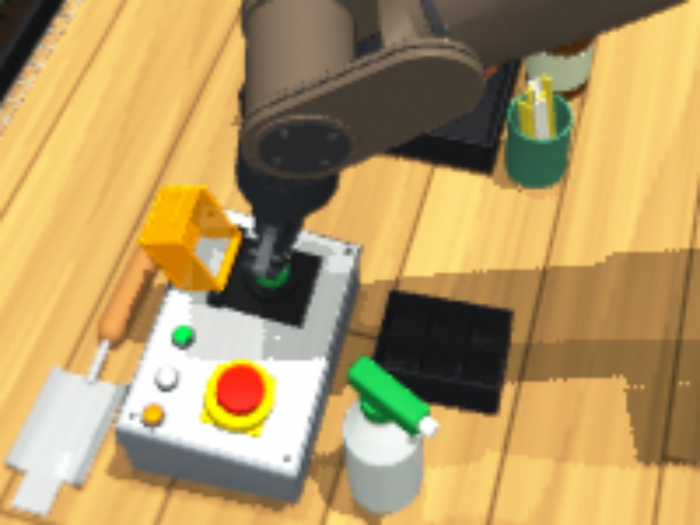

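The fingertips are about 8 mm above the button, with the guard clear. Pressing slowly while watching the force.

servo_tool(increments="0 0 0 -0.1 0 0.4 0; 0 0 0 -0.1 0 0.8 0; 0 0 0 -0.1 0 1.1 0; 0 0 0 -0.1 0 1.2 0; 0 0 0 -0.1 0 1.2 0")

```text
time: 20.28
eef_pos: [0.5632, 0.2758, 0.1108]
tcp_rot: [-0.022, 0.996, 0.002, 0.086]
contact_force: [1.0, 0.4, 4.8]
opening: 0.0
```

servo_tool(increments="0 0 0 0 0 0.2 0; 0 0 0 0 0 0.3 0; 0 0 0 0 0 0.4 0; 0 0 0 0 0 0.4 0; 0 0 0 0 0 0.4 0")

```text
time: 20.7
eef_pos: [0.5634, 0.2759, 0.1101]
tcp_rot: [-0.022, 0.996, 0.002, 0.085]
contact_force: [-8.5, -3.4, 18.9]
opening: 0.002
```

It has bottomed: the force rose to 19 N with under 1 mm more travel, against 5 N at full travel. Releasing and retreating along the normal.

servo_tool(increments="0 0 0 0 0 -1 0; 0 0 0 0 0 -3 0; 0 0 0 0 0 -5.5 0; 0 0 0 0 0 -8.5 0; 0 0 0 0 0 -11.5 0; 0 0 0 0 0 -14 0; 0 0 0 0 0 -15 0; 0 0 0 0 0 -15 0")

```text
time: 21.37
eef_pos: [0.5381, 0.2748, 0.2565]
tcp_rot: [-0.022, 0.996, 0.003, 0.087]
contact_force: [0.6, -0.1, -0.1]
opening: 0.0
```

```bash
python3 - <<'E'
from h import *
for n in ('wrist','side','scene'): save(n,n+'20')
s=ctrl.get_state(); inc(s['eef_pos'])
P,ok,im=cloud('wrist20'); hsv=cv2.cvtColor(im,cv2.COLOR_BGR2HSV)
m=(cv2.inRange(hsv,(50,90,40),(80,255,255))>0)&ok&(abs(P[...,1]-.275)<.03)&(abs(P[...,0]-.565)<.03)
print(np.median(P[m],0),m.sum())
for f in('side0','side20'):
    P,ok,im=cloud(f);hsv=cv2.cvtColor(im,cv2.COLOR_BGR2HSV);X,Y,Z=P[...,0],P[...,1],P[...,2]
    y=(cv2.inRange(hsv,(22,150,120),(32,255,255))>0)&ok&(Z>.06)&(X<.56)&(Y<-.38); l=cv2.fitLine(P[y][:,:2].astype(np.float32),cv2.DIST_HUBER,0,.01,.01).ravel();print(f,'yellow',np.degrees(np.arctan2(l[1],l[0])),P[y].mean(0))
    t=(cv2.inRange(hsv,(5,120,60),(12,255,255))>0)&ok&(Z>.02)&(Z<.11)
    for x,yy in((.386,-.405),(.468,-.044),(.605,.04),(.62,-.054)):
        k=t&(np.hypot(X-x,Y-yy)<.04); print('pot',P[k].mean(0).round(4) if k.any() else None,k.sum())
E
```

```text
rot [0. 0. 0.] cm [0. 0. 0.] | t 21.52 pos [0.5364 0.2739 0.2508] psi -3.097 zdir [ 0.165  0.006 -0.986] F [ 0.7  0.4 -1. ] op 0.005
[0.56163716 0.27539245 0.09886656] 887
side0 yellow -7.563245 [ 0.48438195 -0.43659451  0.07470589]
pot [ 0.3826 -0.3985  0.0618] 176
pot [ 0.465  -0.0308  0.0664] 232
pot [0.6005 0.053  0.0681] 234
pot None 0
side20 yellow -2.6628888 [ 0.50884169 -0.44171008  0.07407551]
pot None 0
pot [ 0.4635 -0.0292  0.0646] 205
pot [0.5888 0.0483 0.0228] 3
pot None 0
```

View pics/side20.png

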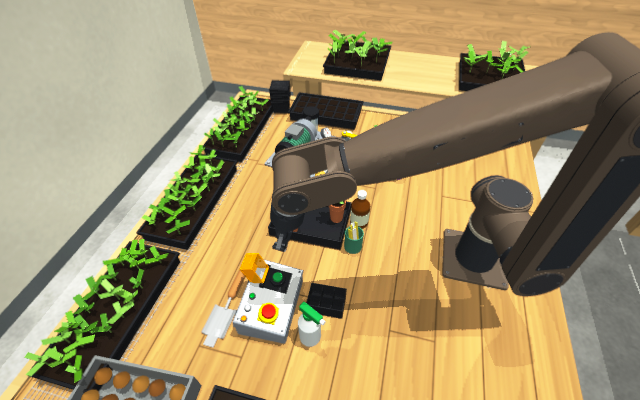

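View pics/scene20.png

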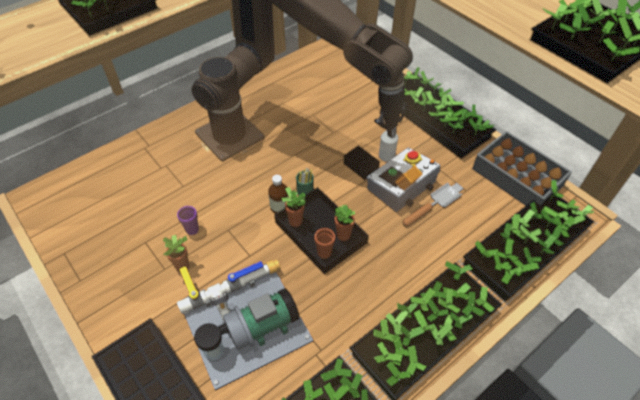

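View pics/wrist20.png

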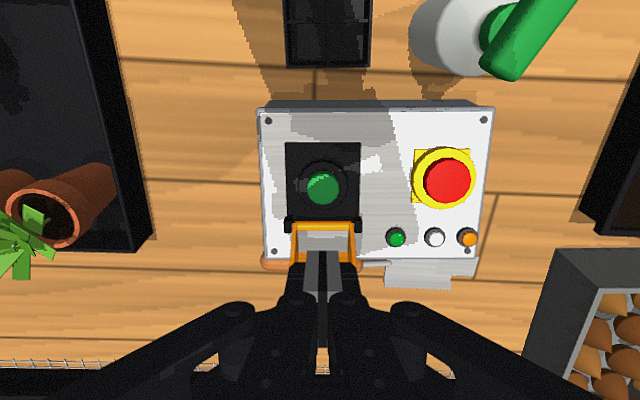

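```bash
python3 - <<'E'
from h import *
for f in('scene0','scene20'):
    P,ok,im=cloud(f);hsv=cv2.cvtColor(im,cv2.COLOR_BGR2HSV);X,Y,Z=P[...,0],P[...,1],P[...,2]
    def ang(lo,hi,bx):
        y=(cv2.inRange(hsv,lo,hi)>0)&ok&(Z>.06)&(Z<.1)&bx; l=cv2.fitLine(P[y][:,:2].astype(np.float32),cv2.DIST_HUBER,0,.01,.01).ravel();return np.degrees(np.arctan2(l[1],l[0])),P[y].mean(0).round(4)
    print(f,'yellow',ang((22,150,120),(32,255,255),(X<.56)&(Y<-.38)),'blue',ang((105,120,80),(125,255,255),(X<.6)&(Y<-.2)))
    t=(cv2.inRange(hsv,(5,120,60),(12,255,255))>0)&ok&(Z>.02)&(Z<.11)
    for n,x,yy in(('c',.4,-.42),('b',.48,-.06),('a',.615,.02),('pot',.62,-.054)):
        k=t&(np.hypot(X-x,Y-yy)<.035); print(n,P[k].mean(0).round(4) if k.any() else None,P[k].max(0).round(4) if k.any() else None,k.sum())
E
```

```text
scene0 yellow (np.float32(-11.065716), array([ 0.4865, -0.4423,  0.076 ])) blue (np.float32(-13.980276), array([ 0.5152, -0.3295,  0.0765]))
c [ 0.4048 -0.4234  0.0694] [ 0.4149 -0.3929  0.0946] 147
b [ 0.4854 -0.0633  0.0665] [ 0.502  -0.0359  0.1002] 212
a [0.6211 0.0192 0.0668] [0.6391 0.0508 0.1001] 210
pot None None 0
scene20 yellow (np.float32(-11.087803), array([ 0.4864, -0.4423,  0.0763])) blue (np.float32(81.43983), array([ 0.5616, -0.2973,  0.0764]))
c [ 0.405  -0.4225  0.071 ] [ 0.4153 -0.3942  0.0961] 100
b [ 0.4857 -0.0635  0.0672] [ 0.4999 -0.0346  0.1021] 206
a [0.6213 0.0193 0.0682] [0.6383 0.0491 0.1007] 201
pot [ 0.6191 -0.0536  0.0694] [ 0.6496 -0.0219  0.1021] 429
```

The yellow lever and pots a, b and c are unmoved, the blue lever is open, the pot is in the tray, the guard is up and the button is out. Handing in.

```bash
python3 -c "
from plant import ctrl
print(ctrl.sign_off())"
```

```text
the job is handed in; nothing more can be done
None
```

All four steps are done in order, and the job was handed in at about 21.6 s on the robot's clock. Hand-in reports no verdict, so these results rest on my own measurements:

- **Pot:** It stands upright and let go in the tray at about (0.07, -0.04) m in the tray frame. Its rim is about 97 mm above the bench, as expected for a 90 mm pot on the 5 mm floor.
- **Blue lever:** I pushed it to its stop, where the force rose to 27 N with no further travel. It now lies at about 81°, against about 79° for the pipe.
- **Guard:** It stays up by itself after release.
- **Start button:** It bottomed out at 19 N with under 1 mm of extra travel, then came back to within about 2 mm of its earlier height. That 2 mm is at the calibration limit, so the full spring-back (under 1 mm) was judged from the picture.
- **Things to leave alone:** In the scene view, the yellow lever and pots a, b and c match the start within about 1 mm. The e-stop was never touched. I checked the sprayer, trowel, cell pack, tin and bottle by eye only, and they look unmoved.

One check failed. In the last side view the arm blocked the pots and part of the yellow lever. That view's apparent turn of the yellow lever (-7.6° to -2.7°) came from that; the unobstructed scene view gave -11.07° before and -11.09° after.

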